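# Load the guarded vibratory cleaner and start it

## Robot

A 6-joint arm with a two-finger parallel gripper is mounted at the origin on the work surface. World frame = base frame: x ahead of the robot, y to its left, z up, the work surface at z = 0. Lengths are in m, angles in rad, forces in N, time in s.
With the tool pointing down it reaches from about 0.375 to 0.9 m from the base axis. Payload 3.1 kg.
Tool frame: the origin (TCP) lies at the very end of the fingers, on their centre line; the grasp point (between the pads) lies 19 mm behind it (tcp_to_grasp is the distance from the TCP to the grasp point, in m); z points along the fingers, y is the direction in which the jaws open and shut (so a half turn about z gives the same grasp; the last joint's range is limited). The gripper opens to 85 mm and grips with 20 to 120 N. Pads are 22 mm wide; open, the fingers measure 114 mm over their backs; the gripper's body (76 mm by 85 mm) begins 54 mm behind the grasp point. The pads swing forward as they close: fully open they stand 13 mm farther back than shut.
Start: joints at [1.02, 0.527, 1.433, -0, 1.181, -0.178], TCP at [0.228, 0.582, 0.231] pointing down, gripper open.
Joint ranges: [-3.08, 3.08], [-0.75, 2.2], [0.22, 2.44], [-1.43, 4.57], [0, 2.65], [-2.85, 2.85]. Speed limits (rad/s): [2.79, 2.79, 3.14, 3.14, 3.14, 3.14].

## Interface

Orientations are given as a unit quaternion [x, y, z, w].
In Python, from station import sense, snapshot, camera_info, sign_off, tcp_to_grasp gives the robot as it stands.
- The arm moves only by the shell command python3 -m inch 'ROWS' [FORCE]. ROWS is JSON, a list of rows, each a list of 3 entries, a list of its own where there are three numbers: the closure, from -1 (fully open) to 1 (shut), so that 0 is half open, then the shift along the tool's x, y, z normalised to -1 to 1, where 1 is 10 cm, then the turn, a rotation vector about the tool's x, y, z normalised to -1 to 1, where 1 is 360 degrees. In form: [[jaw, [dx, dy, dz], [ax, ay, az]], ...]. A call has 1 to 20 rows; each row is the pose to reach, as a shift and turn from the pose commanded when the call began, along the tool's axes at that moment, turning the shorter way round; what a row does not reach only later rows make up. A row lasts 1/10 s, in which the tool goes at most 50 mm and 8.59 degrees, less where a joint would pass 70% of its speed; a pose out of reach is approached as far as the arm can. A call with a number of a shift or a turn outside -1 to 1 is refused whole. A call with a gripper value outside its range is refused whole. The fingers move at their own pace and stop on an object; FORCE is the grip in N (left out, the last holds). Time passes only in rows, so rows that repeat a pose let the fingers close. It gives the time, the measured TCP pose, the force and the opening at its end, in the units of the state.
- sense(): the state, without advancing time (a new reading comes with each control period).
- snapshot(name): name is "scene" or "side" or "wrist"; returns (picture, depth): 480x640x3 uint8, blue, green, red; 480x640 float32, m along the optical axis (not along the pixel's ray), 0 where there is no reading.
- camera_info(name): a dict with "K" (3x3 intrinsics, pixels), "dist" ([k1, k2, p1, p2, k3] as OpenCV has them; the pictures are not rectified), "origin" and "orientation" of the camera in the world. Camera axes: x right, y down, z forward; pixel columns grow to the right and rows downward; lengths in m; the calibration is good to about 2 mm. A picture is of the moment at which its call begins: read the wrist's pose just before it. camera_info takes no time and is no camera call; for the wrist camera it gives the pose at the moment of the call.
- sign_off(): hands the job in, once; it reports no verdict.
The state is a dict: "t": time; "q": joint angles; "qd": joint speeds; "tau": joint torques, N m; "tcp_pos": TCP position; "tool_rot": TCP orientation; "force": force on the tool from outside, world axes, zero at the start; "ft_torque": the same for the moment, N m; "finger_gap": opening from 0.0 (shut) to 1.0 (fully open).
Only numpy, scipy, OpenCV 4.12 (cv2) and the standard library are available. Lean on these libraries where they do the work, as an engineer would, in place of code of your own. Each camera call takes 0.05 s, during which the arm holds its last target.

## Task

Lift the clear guard hood off the vibratory cleaning machine and set it down on the black rubber mat, then put every brass valve body that is on the bench into the machine's steel pan. Put the hood back with its flat steel tongue straight in the slot of the interlock switch and the hood fully home and level on the deck, and only then press the black start button. Leave the other things on the bench where they are.

Things in the scene. Friction and masses are not known exactly. Their poses are not given: they have to be found in the camera images.
- hood_handle (a point): centre of the black bar handle on top of the clear guard hood. The hood is a loose open-bottomed box (about 0.45 kg), 184 mm long (its x), 136 mm wide (its y), 75 mm high, with 4 mm walls and aluminium edges. The bar runs along the hood's x, 112 mm long, 12 mm thick, 16 mm high; its centre is 110 mm above the hood's bottom edge, 35 mm above its top, over the middle of the hood, and it stands on two posts 50 mm either side of the middle. x, y, z are the hood's axes
- tongue_tip (a point): centre of the lower end of the flat steel interlock tongue fixed outside the hood's +y wall. The tongue hangs straight down: 22 mm wide (hood x), 6 mm thick (hood y); this point is 88 mm in +y from the hood's middle and 5 mm above its bottom edge, so that the hood stands level on a flat surface. Same axes as the hood
- slot (a point): centre of the mouth of the interlock switch's slot, on top of the grey switch block (48 x 28 mm, 32 mm high) on the machine's deck. Slot 25 mm along x, 9 mm along y, with a small lead-in, open straight down to the deck 32 mm below. When the hood stands home the tongue's end is 27 mm below this point and the hood's axes are the machine's. Axes are the machine's
- pan (a point): centre of the inner floor of the shallow steel pan on the machine's deck, inside 156 mm (x) by 110 mm (y), rim 10 mm above its floor, walls 4 mm. The machine is a fixed white box whose flat deck is 40 mm above the bench (4 mm below this point), 270 x 205 mm; the hood stands on the deck around the pan, its middle over this point. The slot lies 88 mm in +y from here, the start button 128 mm in -x. Axes are the machine's: z up, -x towards its front
- start_top (a point): centre of the top of the round black start button, 26 mm across, in a grey collar on the front of the machine's deck; it is 18 mm above the deck and is pressed straight down
- start (a joint): travel of the start button: 0 released, 0.006 m fully down (about 5 N); it springs back; 0.004 or more starts the machine
- mat: fixed black rubber mat, 240 mm (x) by 200 mm (y), 4 mm thick, origin under its centre; the hood is parked here. Machine and mat may be on either side
- valve0_center (a point): brass valve body (may be absent), about 0.11 kg: a square block 28 x 28 mm, 28 mm high, with a round neck 22 mm across and 12 mm high on top; the point is on its axis, 20 mm above its underside (half-way up); z runs from the block to the neck, x and y are square to the block's sides
- valve1_center (a point): brass valve body (may be absent), about 0.11 kg: a square block 28 x 28 mm, 28 mm high, with a round neck 22 mm across and 12 mm high on top; the point is on its axis, 20 mm above its underside (half-way up); z runs from the block to the neck, x and y are square to the block's sides
- valve2_center (a point): brass valve body (may be absent), about 0.11 kg: a square block 28 x 28 mm, 28 mm high, with a round neck 22 mm across and 12 mm high on top; the point is on its axis, 20 mm above its underside (half-way up); z runs from the block to the neck, x and y are square to the block's sides
- valve3_center (a point): brass valve body (may be absent), about 0.11 kg: a square block 28 x 28 mm, 28 mm high, with a round neck 22 mm across and 12 mm high on top; the point is on its axis, 20 mm above its underside (half-way up); z runs from the block to the neck, x and y are square to the block's sides
- valve4_center (a point): brass valve body (may be absent), about 0.11 kg: a square block 28 x 28 mm, 28 mm high, with a round neck 22 mm across and 12 mm high on top; the point is on its axis, 20 mm above its underside (half-way up); z runs from the block to the neck, x and y are square to the block's sides
- socket_a: bystander: small steel socket, 20 mm across, 22 mm high, origin under its centre
- socket_b: bystander: small stepped steel socket, 22 mm across, 26 mm high, origin under its centre
- tape_roll: bystander: bare cardboard ring, 90 mm across, 24 mm high, lying flat, origin under its centre
- spanner: bystander: steel spanner lying on the bench, origin at its middle
- can: bystander: closed can, 56 mm across, 120 mm high, origin under its centre

How it is judged:
On the way, in this order (a step that is already met when the one before it is completed fails the run):
1. the hood stands released on the mat (horizontal distance between hood_handle and mat below 0.08 m and height (world z) of hood_handle below 0.125 m and angle between hood_handle's own z axis and vertical below 0.1 rad and contact force between the fingers and anything else below 0.2 N), for 0.2 s.
2. every valve body present is in the pan (x of valve0_center in the frame of pan between -0.08 and 0.08 m and y of valve0_center in the frame of pan between -0.056 and 0.056 m and z of valve0_center in the frame of pan between 0 and 0.045 m and x of valve1_center in the frame of pan between -0.08 and 0.08 m and y of valve1_center in the frame of pan between -0.056 and 0.056 m and z of valve1_center in the frame of pan between 0 and 0.045 m and x of valve2_center in the frame of pan between -0.08 and 0.08 m and y of valve2_center in the frame of pan between -0.056 and 0.056 m and z of valve2_center in the frame of pan between 0 and 0.045 m and x of valve3_center in the frame of pan between -0.08 and 0.08 m and y of valve3_center in the frame of pan between -0.056 and 0.056 m and z of valve3_center in the frame of pan between 0 and 0.045 m and x of valve4_center in the frame of pan between -0.08 and 0.08 m and y of valve4_center in the frame of pan between -0.056 and 0.056 m and z of valve4_center in the frame of pan between 0 and 0.045 m), for 0.2 s.
3. the hood is home again with its tongue in the switch slot, over the loaded pan (all of step 2 and horizontal distance between tongue_tip and slot below 0.005 m and z of tongue_tip in the frame of slot below -0.023 m and angle between hood_handle's own z axis and vertical below 0.05 rad), for 0.3 s.
4. the start button is pressed with the hood home (horizontal distance between tongue_tip and slot below 0.005 m and z of tongue_tip in the frame of slot below -0.023 m and angle between hood_handle's own z axis and vertical below 0.05 rad and value of joint start above 0.004 m), for 0.04 s.
At the end, for the whole second after the job is handed in: every valve body present is in the pan (centre within its walls, under 45 mm above its floor); the hood is level (0.05 rad), the tongue's end at least 23 mm below the slot's mouth and within 5 mm of its middle; the start button was pressed (over 4 mm) and is released (all of step 3 and value of joint start below 0.002 m); the robot touches nothing.
It fails at once if the start button is pressed while the hood is not home with its tongue in the switch (value of joint start above 0.004 m and not (horizontal distance between tongue_tip and slot below 0.005 m and z of tongue_tip in the frame of slot below -0.023 m and angle between hood_handle's own z axis and vertical below 0.05 rad)).
It fails at once if a bystander is displaced by more than 60 mm (distance of any of socket_a, socket_b, tape_roll, spanner, can from where it was at the start of the episode above 0.06 m).
Of valve0, valve1, valve2, valve3, valve4 only 3 to 5 are there at a start; the rules pass over those that are not, and their reading is None.
At some moment in a run one of valve0, valve1, valve2, valve3, valve4 may be knocked a few centimetres aside while the robot is not near it.
Once in a run the grip may slacken for a moment while it holds something.
It also fails if it takes over 210 s, if anything falls off the work surface, if the arm or the gripper's body presses on something with over 40 N, if the wrist force passes 120 N, or if a joint passes its speed limit or range.

## Working session

There is one attempt and no reset: what is moved stays moved. The work goes in short steps, Python scripts to look and compute and a shell command to move; the robot and the scene stay as the last step left them, time stands still between calls to the robot, and variables do not carry over. Pictures are saved under pics/ and viewed, and the job is handed in when it is done.

```bash
ls; mkdir -p pics
python3 - <<'E'
from station import *
import cv2,json
for n in ("scene","side","wrist"):
    ci=camera_info(n); print(n,ci)
    p,d=snapshot(n); cv2.imwrite(f"pics/{n}0.png",p); import numpy as np; np.save(f"pics/{n}0.npy",d)
print(sense(), tcp_to_grasp)
E
```

```text
pics
scene {'K': array([[481.79850065,   0.        , 325.13122747],
       [  0.        , 481.79850065, 240.98047914],
       [  0.        ,   0.        ,   1.        ]]), 'dist': array([-0.07366011,  0.        ,  0.        ,  0.        ,  0.        ]), 'origin': array([1.13812434, 0.54740198, 0.94076986]), 'orientation': array([ 0.36121926,  0.85922913, -0.33371763, -0.14099108])}
side {'K': array([[587.32408005,   0.        , 326.16993446],
       [  0.        , 587.32408005, 240.79585208],
       [  0.        ,   0.        ,   1.        ]]), 'dist': array([-0.04675095,  0.        ,  0.        ,  0.        ,  0.        ]), 'origin': array([0.50788655, 1.07975476, 0.7089343 ]), 'orientation': array([-0.0267583 ,  0.862449  , -0.504677  ,  0.02769176])}
wrist {'K': array([[396.25818915,   0.        , 316.70818285],
       [  0.        , 396.25818915, 246.26743431],
       [  0.        ,   0.        ,   1.        ]]), 'dist': array([-0.04354697,  0.        ,  0.        ,  0.        ,  0.        ]), 'origin': array([0.16065879, 0.60701961, 0.37314055]), 'orientation': array([0.81740714, 0.5588404 , 0.07820315, 0.11587601])}
{'t': 0.15, 'q': array([ 1.01954249e+00,  5.28243402e-01,  1.43358882e+00,  1.53452917e-05,
        1.18140326e+00, -1.78511493e-01]), 'qd': array([ 2.21787511e-05, -2.39649896e-03, -6.36934994e-03, -1.18800295e-03,
       -1.75321721e-03,  1.22606155e-04]), 'tau': array([ 1.50786367e-03, -4.42746627e+01, -1.78277940e+01, -1.54350946e-04,
        5.59590611e-03, -2.61329126e-05]), 'tcp_pos': array([0.22729643, 0.58162776, 0.23057019]), 'tool_rot': array([ 1.85296938e-01,  9.82682232e-01, -7.64801743e-04, -2.99740726e-04]), 'force': array([-0.14417272, -0.12224803, -0.00328928]), 'ft_torque': array([ 0.00949209,  0.01637034, -0.0169058 ]), 'finger_gap': 0.9953880729723145} 0.0187
```

View pics/scene0.png

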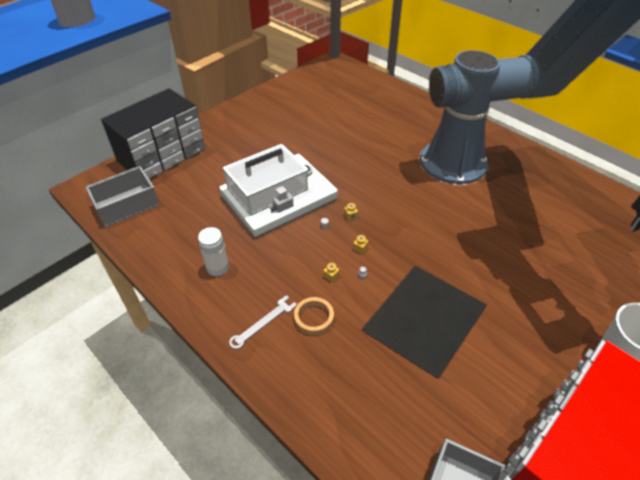

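View pics/side0.png

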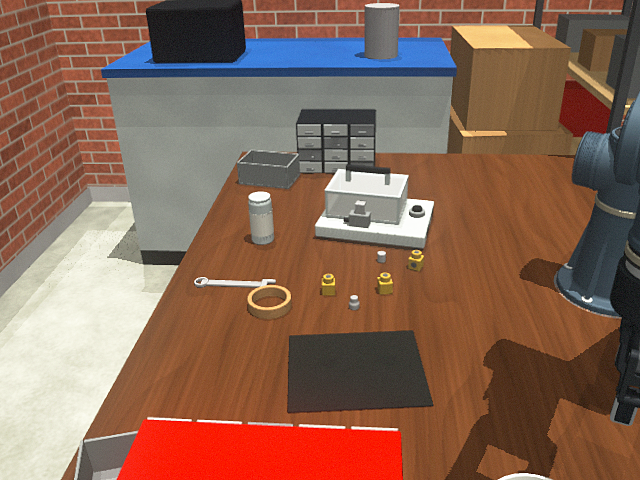

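View pics/wrist0.png

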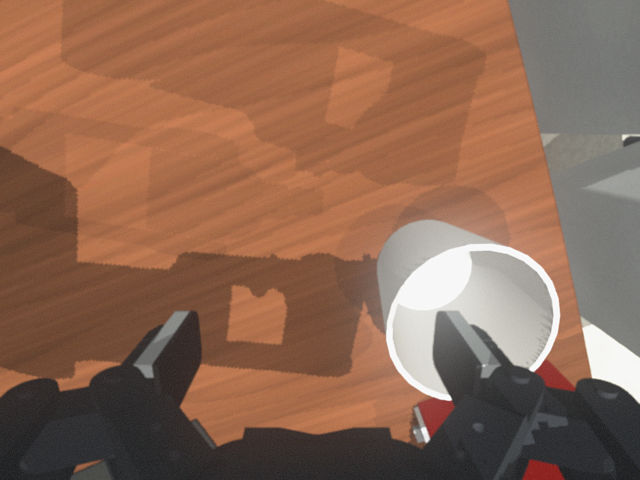

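The scene view shows the hood on the machine near (270,180), the mat at (425,318), and three valves at (350,211), (360,243) and (331,271). The sockets are at (324,223) and (363,271), with the can, spanner and ring to the left.

```bash
cat > h.py <<'E'
import numpy as np, cv2
from scipy.spatial.transform import Rotation as R
from station import *
def ray(ci,uv):
    p=cv2.undistortPoints(np.array(uv,float).reshape(-1,1,2),ci["K"],ci["dist"]).reshape(-1,2)
    d=np.c_[p,np.ones(len(p))]
    return d@R.from_quat(ci["orientation"]).as_matrix().T
def plane(ci,uv,z):
    d=ray(ci,uv); o=ci["origin"]; return o+d*((z-o[2])/d[:,2])[:,None]
def cloud(ci,dep):
    h,w=dep.shape; u,v=np.meshgrid(np.arange(w),np.arange(h))
    d=ray(ci,np.c_[u.ravel(),v.ravel()]); return (ci["origin"]+d*dep.ravel()[:,None]).reshape(h,w,3)
def proj(ci,P):
    Rm=R.from_quat(ci["orientation"]).as_matrix(); c=(np.atleast_2d(P)-ci["origin"])@Rm
    return cv2.projectPoints(c,np.zeros(3),np.zeros(3),ci["K"],ci["dist"])[0].reshape(-1,2)
def cap(n,tag):
    ci=camera_info(n); p,d=snapshot(n); cv2.imwrite(f"pics/{tag}.png",p); return ci,p,d
E
python3 - <<'E'
from h import *
for n in("scene","side"):
    ci=camera_info(n); p=cv2.imread(f"pics/{n}0.png"); d=np.load(f"pics/{n}0.npy"); C=cloud(ci,d)
    hsv=cv2.cvtColor(p,cv2.COLOR_BGR2HSV)
    m=((hsv[...,0]>20)&(hsv[...,0]<35)&(hsv[...,1]>120)&(hsv[...,2]>60)).astype(np.uint8)
    k,l,s,c=cv2.connectedComponentsWithStats(m)
    print(n)
    for i in range(1,k):
        if s[i,4]>40:
            P=C[l==i]; 
            if P[:,0].min()<-.5: continue
            print(c[i].round(1),s[i,4],plane(ci,c[i],0.02)[0].round(3),np.median(P,0).round(3))
    # mat
    m=((hsv[...,2]<60)&(abs(C[...,2]-.004)<.01)).astype(np.uint8)
    k,l,s,c=cv2.connectedComponentsWithStats(m); i=1+s[1:,4].argmax()
    ct=max(cv2.findContours((l==i).astype(np.uint8),0,2)[0],key=cv2.contourArea)
    ap=cv2.approxPolyDP(ct,8,True).reshape(-1,2); print("mat",ap.tolist(),plane(ci,ap,.004).round(3).tolist(),plane(ci,ap,.004).mean(0))
    # points at deck height
    x,y=ap.mean(0)
    m=((abs(C[...,2]-.04)<.006)&(hsv[...,1]<60)&(hsv[...,2]>150)).astype(np.uint8)
    k,l,s,c=cv2.connectedComponentsWithStats(m); i=1+s[1:,4].argmax()
    P=C[l==i]; r=cv2.minAreaRect((P[:,:2]*1000).astype(np.float32)); print("deck",s[i],r)
    m=((C[...,2]>.11)&(C[...,2]<.17)&(hsv[...,2]<80)&(abs(C[...,0]-r[0][0]/1000)<.12)&(abs(C[...,1]-r[0][1]/1000)<.12))
    P=C[m];print("handle",m.sum(),P.mean(0),cv2.minAreaRect((P[:,:2]*1000).astype(np.float32)))
    cv2.imwrite(f"pics/{n}0c.png",cv2.resize(p[130:330,180:480],(800,533)))
E
```

```text
scene
[361.2 243. ] 41 [0.475 0.03  0.02 ] [0.483 0.039 0.03 ]
[331.3 270.1] 67 [0.593 0.037 0.02 ] [0.604 0.046 0.033]
mat [[415, 268], [369, 330], [376, 321], [382, 341], [437, 376], [484, 305]] [[0.432, 0.174, 0.004], [0.65, 0.21, 0.004], [0.62, 0.206, 0.004], [0.651, 0.25, 0.004], [0.635, 0.388, 0.004], [0.408, 0.361, 0.004]] [0.56600445 0.26483727 0.004     ]
deck [ 220  154  118   76 1665] ((497.66705322265625, -262.526123046875), (208.509033203125, 272.7641296386719), 78.63088989257812)
handle 142 [ 0.52626658 -0.27821549  0.15603229] ((525.05908203125, -278.0347900390625), (10.686748504638672, 106.4334487915039), 80.0220718383789)
side
[416.4 259.3] 120 [ 0.403 -0.067  0.02 ] [ 0.403 -0.058  0.027]
[384.9 284. ] 164 [0.475 0.037 0.02 ] [0.475 0.042 0.024]
[328.3 285.1] 131 [0.594 0.046 0.02 ] [0.595 0.053 0.025]
mat [[432, 405], [412, 331], [371, 333], [372, 341], [330, 334], [319, 353], [310, 344], [321, 339], [289, 338], [289, 354], [292, 336], [316, 352], [304, 345], [304, 361], [321, 353], [316, 378], [317, 364], [319, 373], [334, 363], [336, 378], [369, 376], [373, 383],
[... 504 characters left out ...]
9, 0.277, 0.004], [0.593, 0.301, 0.004], [0.568, 0.273, 0.004], [0.563, 0.312, 0.004], [0.506, 0.304, 0.004], [0.498, 0.321, 0.004], [0.521, 0.32, 0.004], [0.507, 0.338, 0.004], [0.486, 0.315, 0.004], [0.473, 0.351, 0.004], [0.461, 0.329, 0.004], [0.449, 0.364, 0.004], [0.426, 0.356, 0.004], [0.448, 0.372, 0.004], [0.462, 0.346, 0.004], [0.456, 0.375, 0.004], [0.492, 0.379, 0.004]] [0.53754076 0.28463576 0.004     ]
deck [ 315  199  118   40 1631] ((494.2151184082031, -260.4472961425781), (207.8050079345703, 270.104736328125), 79.35481262207031)
handle 277 [ 0.51931576 -0.27800622  0.15156988] ((518.3486328125, -277.6338195800781), (20.763195037841797, 110.01171112060547), 75.66242218017578)
```

```bash
for i in 1; do python3 -m inch '[[-1,[-0.47,-0.26,-0.21],[0,0,0]],[-1,[-0.94,-0.52,-0.42],[0,0,0]]]' 40; python3 -m inch '[[-1,[-0.47,-0.26,-0.21],[0,0,0]],[-1,[-0.94,-0.52,-0.42],[0,0,0]]]'; python3 -m inch '[[-1,[-0.47,-0.26,-0.21],[0,0,0]],[-1,[-0.94,-0.52,-0.42],[0,0,0]]]'; python3 -m inch '[[-1,[-0.47,-0.26,-0.21],[0,0,0]],[-1,[-0.94,-0.52,-0.42],[0,0,0]],[-1,[-0.94,-0.52,-0.42],[0,0,0]],[-1,[-0.94,-0.52,-0.42],[0,0,0]],[-1,[-0.94,-0.52,-0.42],[0,0,0]]]';done
python3 - <<'E'
from h import *
ci,p,d=cap("wrist","w1"); print(ci["origin"],R.from_quat(ci["orientation"]).as_matrix()[:,2],sense()["tcp_pos"]); np.save("pics/w1.npy",d)
E
```

```text
t: 0.35
tcp_pos: [0.2865, 0.5098, 0.2669]
tool_rot: [0.184, 0.983, -0.001, -0.001]
force: [1.1, 0.4, 0.5]
finger_gap: 1.0
t: 0.55
tcp_pos: [0.3471, 0.4372, 0.3044]
tool_rot: [0.185, 0.983, -0.0, -0.0]
force: [1.0, -0.1, -0.4]
finger_gap: 1.0
t: 0.75
tcp_pos: [0.4067, 0.3654, 0.3411]
tool_rot: [0.185, 0.983, -0.0, -0.0]
force: [1.4, 1.6, -0.5]
finger_gap: 1.004
t: 1.25
tcp_pos: [0.4735, 0.2848, 0.3816]
tool_rot: [0.185, 0.983, -0.0, -0.001]
force: [-0.1, -0.3, 0.1]
finger_gap: 1.003
[0.40707707 0.3100752  0.52448191] [ 0.25584685 -0.10016609 -0.96151398] [0.47298025 0.28527911 0.38139511]
```

View pics/w1.png

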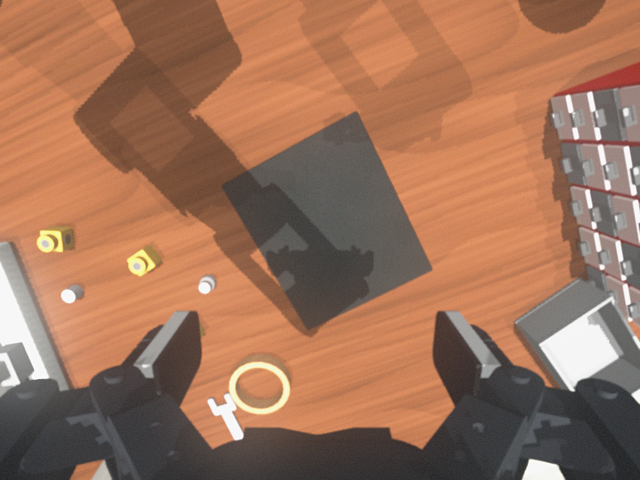

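Wrist view: the mat corners are at (223,186), (357,112), (432,268) and (309,329). Two valves show at (50,240) and (143,262), and the machine edge is at the left. Next I move over the machine.

```bash
for i in 1; do python3 -m inch '[[-1,[-0.15,-0.46,-0.02],[0,0,0]],[-1,[-0.31,-0.92,-0.04],[0,0,0]]]'; python3 -m inch '[[-1,[-0.15,-0.46,-0.02],[0,0,0]],[-1,[-0.31,-0.92,-0.04],[0,0,0]]]';  python3 -m inch '[[-1,[-0.15,-0.46,-0.02],[0,0,0]],[-1,[-0.31,-0.92,-0.04],[0,0,0]]]'; python3 -m inch '[[-1,[-0.15,-0.46,-0.02],[0,0,0]],[-1,[-0.31,-0.92,-0.04],[0,0,0]]]'; python3 -m inch '[[-1,[-0.15,-0.46,-0.02],[0,0,-0.015]],[-1,[-0.31,-0.92,-0.04],[0,0,-0.029]],[-1,[-0.31,-0.92,-0.04],[0,0,-0.029]],[-1,[-0.31,-0.92,-0.04],[0,0,-0.029]],[-1,[-0.31,-0.92,-0.04],[0,0,-0.029]]]';done
python3 - <<'E'
from h import *
ci=camera_info("wrist")
ci,p,d=cap("wrist","w2"); print(ci["origin"],R.from_quat(ci["orientation"]).as_matrix()[:,2],sense()["tcp_pos"],sense()["q"]); np.save("pics/w2.npy",d); import pickle; pickle.dump(ci,open("pics/w2.pkl","wb"))
cv2.imwrite("pics/w2r.png",p)
E
```

```text
t: 1.5
tcp_pos: [0.4681, 0.189, 0.3852]
tool_rot: [0.182, 0.983, -0.0, -0.001]
force: [0.9, -1.2, -0.3]
finger_gap: 1.0
t: 1.7
tcp_pos: [0.4636, 0.091, 0.3897]
tool_rot: [0.183, 0.983, 0.0, -0.001]
force: [1.1, -0.9, -0.8]
finger_gap: 0.998
t: 1.9
tcp_pos: [0.4594, -0.006, 0.3939]
tool_rot: [0.184, 0.983, 0.0, -0.001]
force: [1.3, -0.4, -0.2]
finger_gap: 1.004
t: 2.1
tcp_pos: [0.4552, -0.1029, 0.3979]
tool_rot: [0.184, 0.983, 0.001, -0.001]
force: [0.6, 0.3, -0.3]
finger_gap: 1.0
t: 2.6
tcp_pos: [0.4514, -0.1981, 0.4019]
tool_rot: [0.094, 0.996, 0.001, -0.001]
force: [-0.1, 0.5, -0.4]
finger_gap: 1.0
[ 0.38122142 -0.18561942  0.54466948] [ 0.27118573 -0.04935879 -0.96126064] [ 0.45148489 -0.19803173  0.40211496] [-6.40819933e-01  1.76218128e-01  1.49892928e+00  6.03681478e-04
  1.46799059e+00 -2.02385631e+00]
```

View pics/w2.png

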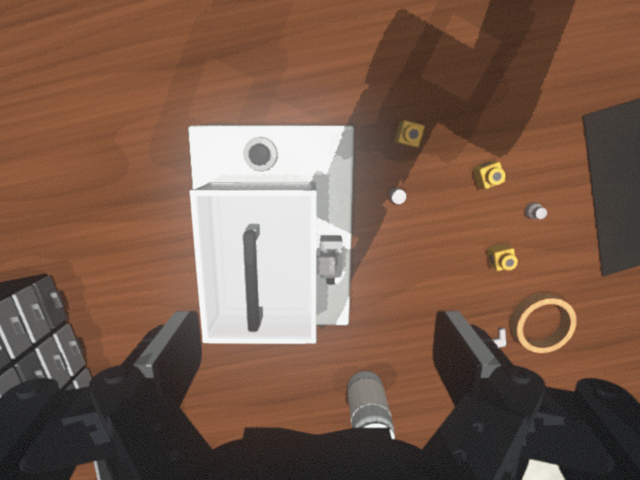

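The wrist view shows exactly three valves: (410,133), (490,176) and (503,259). The start button is at (260,153), the handle runs from (252,230) to (254,327), and the switch is at (330,260). The can is at (370,400). Now I'll measure these.

Run:
```python
from h import *
import pickle
ci=pickle.load(open("pics/w2.pkl","rb")); p=cv2.imread("pics/w2.png"); d=np.load("pics/w2.npy"); C=cloud(ci,d)
hsv=cv2.cvtColor(p,cv2.COLOR_BGR2HSV); g=cv2.cvtColor(p,cv2.COLOR_BGR2GRAY)
f=lambda uv,z: plane(ci,uv,z).round(4).tolist()
print("deck",f([[190,127],[353,126],[350,324]],.04))
print("hoodtop",f([[193,192],[315,192],[316,341],[203,341]],.115))
print("button",f([[260,153]],.058))
m=((g<110)).astype(np.uint8)*0
m[222:340,235:270]=(g[222:340,235:270]<95)
ct=max(cv2.findContours(m,0,2)[0],key=cv2.contourArea); print(cv2.boundingRect(ct),cv2.contourArea(ct))
print("depth z handle top",C[240:320,251,2][::10].round(4), C[(m>0)].mean(0))
hm=(m>0)&(C[...,2]>.145)&(C[...,2]<.17); P=C[hm]; print(len(P)); r=cv2.minAreaRect((P[:,:2]*1000).astype(np.float32)); print(r)
dm=(abs(C[...,2]-.04)<.006)&(hsv[...,1]<60)&(g>120); k,l,s,c=cv2.connectedComponentsWithStats(dm.astype(np.uint8)); P=C[l==1+s[1:,4].argmax()]; print("deck",cv2.minAreaRect((P[:,:2]*1000).astype(np.float32)))
y=((hsv[...,0]>18)&(hsv[...,0]<38)&(hsv[...,1]>110)&(C[...,2]>.006)).astype(np.uint8)
k,l,s,c=cv2.connectedComponentsWithStats(y)
for i in range(1,k):
    if s[i,4]>60: 
        P=C[l==i]; print(c[i].round(),s[i],P.mean(0).round(3),np.percentile(P[:,2],95).round(3), f([c[i]],.02))
v=p[100:300,380:560]; cv2.imwrite("pics/w2v.png",cv2.resize(v,None,fx=4,fy=4)[:600])
v=p[110:350,180:370]; cv2.imwrite("pics/w2m.png",cv2.resize(v,None,fx=2.5,fy=2.5))
```

```text
deck [[0.3448, -0.3361, 0.04], [0.3814, -0.1394, 0.04], [0.6441, -0.1867, 0.04]]
hoodtop [[0.4168, -0.3287, 0.115], [0.4418, -0.1981, 0.115], [0.6199, -0.2308, 0.115], [0.5945, -0.3661, 0.115]]
button [[0.3914, -0.2558, 0.058]]
(246, 263, 14, 68) 468.5
depth z handle top [0.157  0.1582 0.1577 0.1592 0.1579 0.1592 0.1575 0.1583] [ 0.53739279 -0.28358853  0.15909681]
548
((523.835693359375, -281.8714904785156), (10.114446640014648, 95.5925064086914), 78.7076187133789)
deck ((493.3630676269531, -264.236083984375), (204.80477905273438, 269.2799987792969), 79.15316009521484)
[409. 133.] [396 121  28  26 404] [ 0.403 -0.071  0.035] 0.041 [[0.4036, -0.0678, 0.02]]
[490. 174.] [474 162  31  27 442] [0.472 0.026 0.032] 0.041 [[0.4744, 0.031, 0.02]]
[504. 257.] [490 245  27  26 395] [0.589 0.037 0.032] 0.041 [[0.5943, 0.0421, 0.02]]
```

View pics/w2m.png

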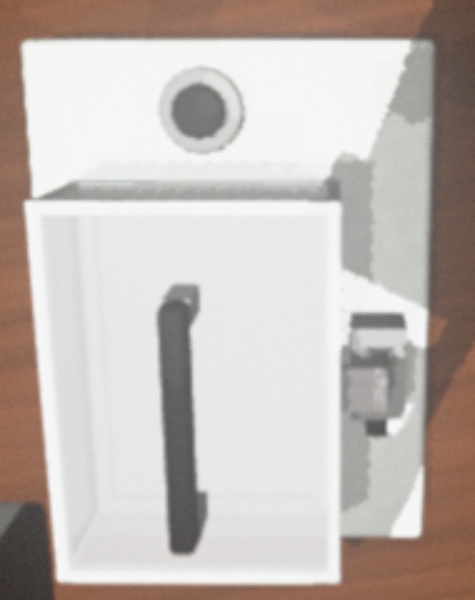

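View pics/w2v.png

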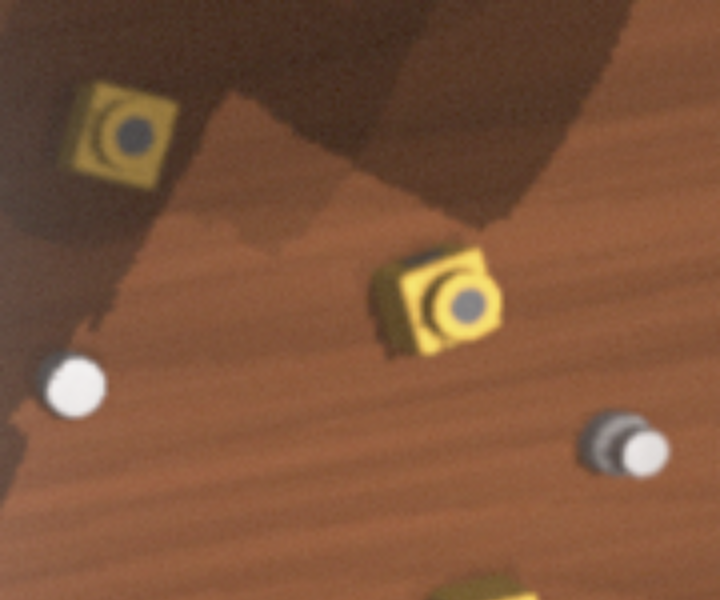

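```bash
python3 -m inch '[[-1,[-0.4,-0.34,0.3],[0,0,0]],[-1,[-0.81,-0.68,0.7],[0,0,0]],[-1,[-0.81,-0.68,1],[0,0,0]],[-1,[-0.81,-0.68,1],[0,0,0]],[-1,[-0.81,-0.68,1],[0,0,0]],[-1,[-0.81,-0.68,1],[0,0,0]]]'
python3 - <<'E'
from h import *
ci,p,d=cap("wrist","w3"); s=sense(); print(ci["origin"],s["tcp_pos"],s["tool_rot"],np.degrees(R.from_quat(s["tool_rot"]).as_matrix()[:2,1]@[0,1])); np.save("pics/w3.npy",d); import pickle; pickle.dump(ci,open("pics/w3.pkl","wb"))
T=R.from_quat(s["tool_rot"]).as_matrix(); print(np.degrees(np.arctan2(T[1,1],T[0,1])), T[:,2])
C=cloud(ci,d); m=(C[...,2]>.148)&(C[...,2]<.168)&(p.max(2)<110)&(np.hypot(C[...,0]-.518,C[...,1]+.28)<.075)
P=C[m]; print(len(P),P.mean(0),cv2.minAreaRect((P[:,:2]*1000).astype(np.float32)))
E
```

```text
t: 3.25
tcp_pos: [0.5187, -0.2813, 0.3047]
tool_rot: [0.094, 0.996, -0.001, 0.001]
force: [-0.3, 0.5, -0.1]
finger_gap: 0.997
[ 0.44804769 -0.2682762   0.44724088] [ 0.51878415 -0.28161449  0.30534549] [ 0.09431902  0.99553976 -0.00113023  0.00179578] 56.276217633168386
79.1755144308301 [ 0.00336233 -0.00258913 -0.999991  ]
1988 [ 0.51514081 -0.28139496  0.15782876] ((517.2592163085938, -281.9509582519531), (10.31368350982666, 110.3548583984375), 79.43418884277344)
```

View pics/w3.png

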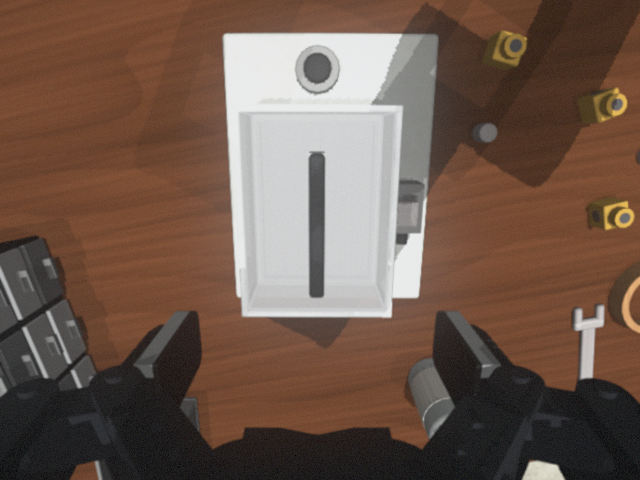

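The handle measures (0.517, -0.282) at 79.4°, and the tool is centred over it. I'll descend and grip.

```bash
python3 -m inch '[[-1,[0.01,0,0.4],[0,0,-0.0007]],[-1,[0.01,0,0.8],[0,0,-0.0007]],[-1,[0.01,0,1],[0,0,-0.0007]],[-1,[0.01,0,1],[0,0,-0.0007]]]'; python3 -m inch '[[-1,[0,0,0.3],[0,0,0]],[-1,[0,0,0.5],[0,0,0]],[-1,[0,0,0.65],[0,0,0]],[-1,[0,0,0.7],[0,0,0]],[-1,[0,0,0.7],[0,0,0]],[-1,[0,0,0.7],[0,0,0]]]'
python3 - <<'E'
from h import *
ci,p,d=cap("wrist","w4"); s=sense(); print(s["tcp_pos"],s["tool_rot"],s["force"])
E
```

```text
t: 3.7
tcp_pos: [0.5159, -0.2807, 0.202]
tool_rot: [0.093, 0.996, 0.001, -0.001]
force: [-0.2, -0.2, -0.2]
finger_gap: 1.002
t: 4.3
tcp_pos: [0.5183, -0.2831, 0.1347]
tool_rot: [0.093, 0.996, -0.001, 0.002]
force: [0.2, -0.2, -0.7]
finger_gap: 1.001
[ 0.51817652 -0.28308524  0.13451324] [ 0.09286841  0.99567668 -0.00101804  0.00154121] [-0.65417557  0.57661211  0.47459413]
```

View pics/w4.png

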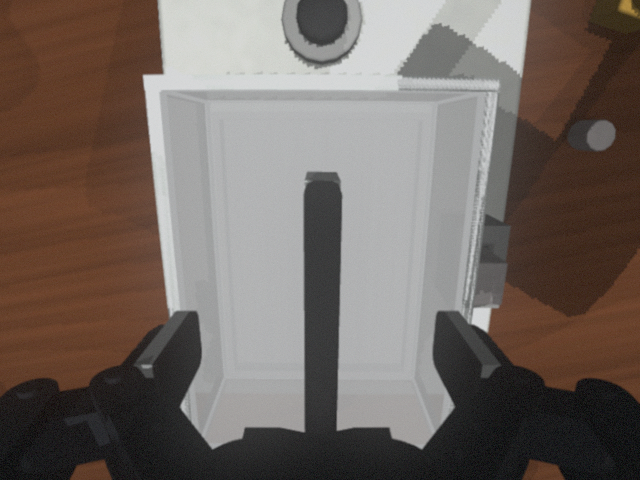

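```bash
python3 -m inch '[[-0.5,[0,0.014,0],[0,0,0]],[0,[0,0.014,0],[0,0,0]],[0.3,[0,0.014,0],[0,0,0]],[0.6,[0,0.014,0],[0,0,0]],[1,[0,0.014,0],[0,0,0]],[1,[0,0.014,0],[0,0,0]],[1,[0,0.014,0],[0,0,0]],[1,[0,0.014,0],[0,0,0]],[1,[0,0.014,0],[0,0,0]],[1,[0,0.014,0],[0,0,0]]]' 60
python3 - <<'E'
from h import *
s=sense(); print(s["tcp_pos"],s["tool_rot"],s["force"],s["ft_torque"],s["q"],s["finger_gap"])
E
```

```text
t: 5.35
tcp_pos: [0.5174, -0.2813, 0.1326]
tool_rot: [0.093, 0.996, -0.0, 0.0]
force: [-0.9, -2.5, 0.4]
finger_gap: 0.131
[ 0.51743115 -0.28129584  0.13259574] [ 9.29652514e-02  9.95669322e-01 -2.27444928e-04  1.07385901e-04] [-0.94361692 -2.54798004  0.42656406] [-0.13285467  0.10086796 -0.07587956] [-6.87419851e-01  6.07088856e-01  1.61350657e+00 -3.22421198e-04
  9.20564594e-01 -2.07182167e+00] 0.1314433923379187
```

```bash
python3 -m inch '[[1,[0,0,-0.08],[0,0,0]],[1,[0,0,-0.16],[0,0,0]],[1,[0,0,-0.24],[0,0,0]],[1,[0,0,-0.32],[0,0,0]],[1,[0,0,-0.4],[0,0,0]],[1,[0,0,-0.5],[0,0,0]],[1,[0,0,-0.6],[0,0,0]],[1,[0,0,-0.7],[0,0,0]],[1,[0,0,-0.8],[0,0,0]],[1,[0,0,-0.9],[0,0,0]],[1,[0,0,-1],[0,0,0]],[1,[0,0,-1],[0,0,0]]]';  python3 -m inch '[[1,[0,0,-0.25],[0,0,0]],[1,[0,0,-0.5],[0,0,0]],[1,[0,0,-0.65],[0,0,0]],[1,[0,0,-0.7],[0,0,0]],[1,[0,0,-0.7],[0,0,0]]]'
python3 - <<'E'
from h import *
s=sense(); print(s["tcp_pos"],s["tool_rot"],s["force"],s["ft_torque"],s["finger_gap"])
ci,p,d=cap("scene","s5")
ci,p,d=cap("side","d5");cv2.imwrite("pics/d5c.png",cv2.resize(p[80:330,180:500],(800,625))[:600])
ci,p,d=cap("wrist","w5")
E
```

```text
t: 6.55
tcp_pos: [0.5183, -0.2817, 0.2344]
tool_rot: [0.093, 0.996, -0.001, 0.002]
force: [0.4, -0.4, -3.2]
finger_gap: 0.128
t: 7.05
tcp_pos: [0.5174, -0.2811, 0.3028]
tool_rot: [0.093, 0.996, -0.0, 0.0]
force: [-0.5, -0.3, -4.0]
finger_gap: 0.131
[ 0.51741326 -0.28105995  0.30280975] [ 9.29735875e-02  9.95668501e-01 -2.26142406e-04  3.11971791e-04] [-0.4984172  -0.25239514 -3.95937033] [-0.00935873 -0.02713809  0.01124058] 0.13142908709232523
```

View pics/d5c.png

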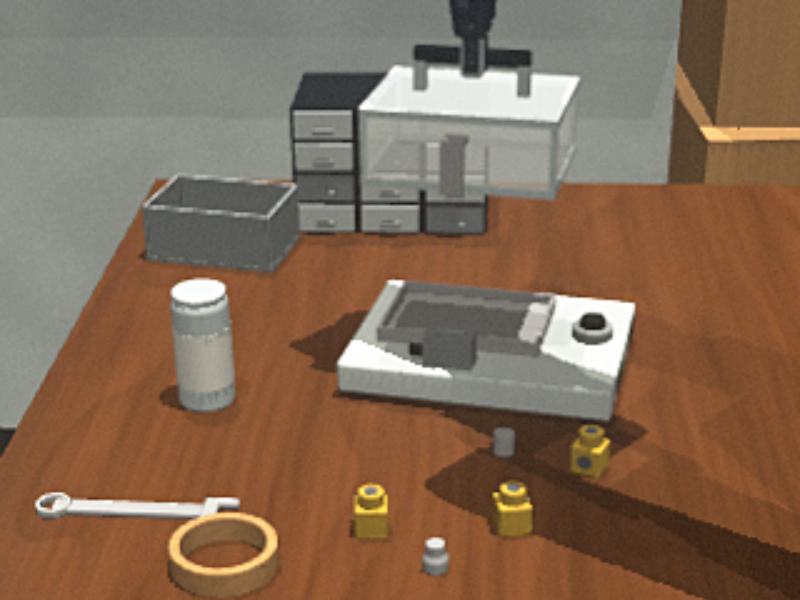

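View pics/w5.png

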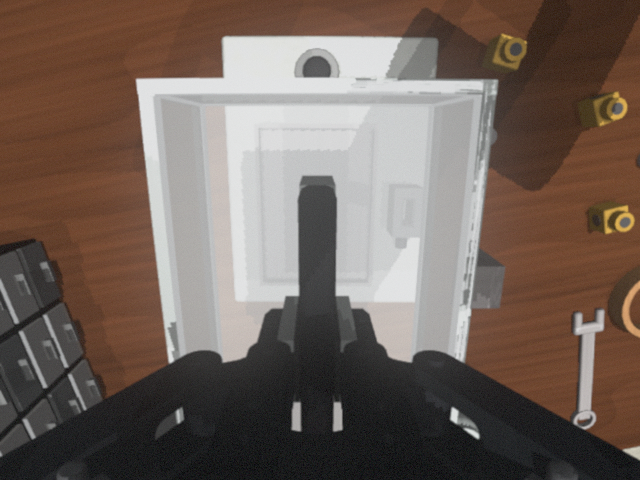

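The hood hangs level in the grip and the pan is empty. Carrying it to the mat.

```bash
for k in 1; do
python3 -m inch '[[1,[0.03,0.2,0],[0,0,0]],[1,[0.08,0.5,0],[0,0,0]],[1,[0.12,0.75,0],[0,0,0]],[1,[0.15,0.93,0],[0,0,0]]]'
python3 -m inch '[[1,[0.04,0.25,0],[0,0,0]],[1,[0.08,0.5,0],[0,0,0]],[1,[0.12,0.75,0],[0,0,0]],[1,[0.15,0.93,0],[0,0,0]]]'
python3 -m inch '[[1,[0.04,0.25,0.05],[0,0,0]],[1,[0.08,0.5,0.1],[0,0,0]],[1,[0.12,0.75,0.15],[0,0,0]],[1,[0.15,0.93,0.2],[0,0,0]]]'
python3 -m inch '[[1,[0.04,0.25,0.05],[0,0,0]],[1,[0.08,0.5,0.1],[0,0,0]],[1,[0.12,0.75,0.15],[0,0,0]],[1,[0.15,0.93,0.2],[0,0,0]]]'
python3 -m inch '[[1,[0.04,0.25,0.05],[0,0,0]],[1,[0.08,0.5,0.1],[0,0,0]],[1,[0.12,0.75,0.15],[0,0,0]],[1,[0.15,0.93,0.2],[0,0,0]]]'
python3 -m inch '[[1,[0.04,0.25,0.05],[0,0,0]],[1,[0.08,0.5,0.1],[0,0,0]],[1,[0.12,0.75,0.15],[0,0,0]],[1,[0.15,0.9,0.2],[0,0,0]],[1,[0.15,0.9,0.2],[0,0,0]],[1,[0.15,0.9,0.2],[0,0,0]]]'
done
python3 - <<'E'
from h import *
s=sense(); print(s["tcp_pos"],s["tool_rot"],s["force"],s["ft_torque"],s["finger_gap"])
ci,p,d=cap("side","d6");ci,p,d=cap("scene","s6");ci,p,d=cap("wrist","w6")
E
```

```text
t: 7.6
tcp_pos: [0.5191, -0.1841, 0.3016]
tool_rot: [0.092, 0.996, 0.001, -0.001]
force: [0.2, -0.2, -3.1]
finger_gap: 0.127
t: 8.0
tcp_pos: [0.5218, -0.0904, 0.3021]
tool_rot: [0.092, 0.996, 0.0, -0.001]
force: [-0.9, -0.4, -3.9]
finger_gap: 0.127
t: 8.4
tcp_pos: [0.5242, 0.0036, 0.282]
tool_rot: [0.092, 0.996, 0.0, -0.0]
force: [-0.5, 0.2, -4.0]
finger_gap: 0.127
t: 8.8
tcp_pos: [0.5267, 0.0977, 0.262]
tool_rot: [0.092, 0.996, 0.0, -0.0]
force: [1.3, -0.5, -2.7]
finger_gap: 0.122
t: 9.2
tcp_pos: [0.5292, 0.1918, 0.242]
tool_rot: [0.092, 0.996, 0.0, -0.0]
force: [0.2, -0.3, -4.1]
finger_gap: 0.126
t: 9.8
tcp_pos: [0.5312, 0.2807, 0.2221]
tool_rot: [0.092, 0.996, -0.001, -0.0]
force: [-0.9, -0.0, -3.6]
finger_gap: 0.127
[0.53121424 0.28068525 0.22209349] [ 9.24936325e-02  9.95712898e-01 -7.38021819e-04 -4.55027745e-04] [-0.91541343 -0.04920023 -3.55856242] [-0.02075037  0.0376277  -0.01047531] 0.12659208562282834
```

View pics/d6.png

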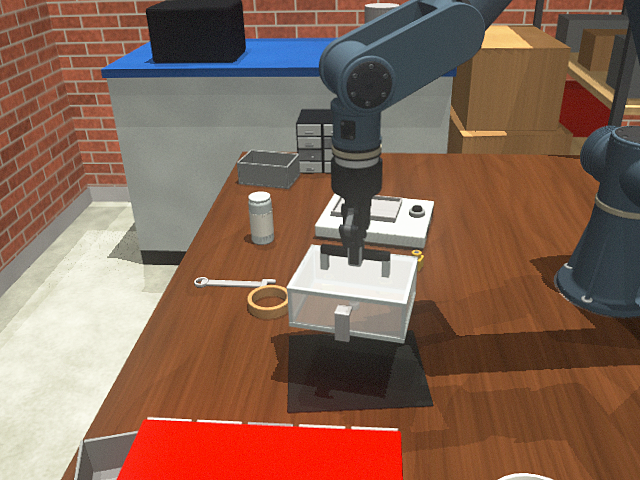

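View pics/w6.png

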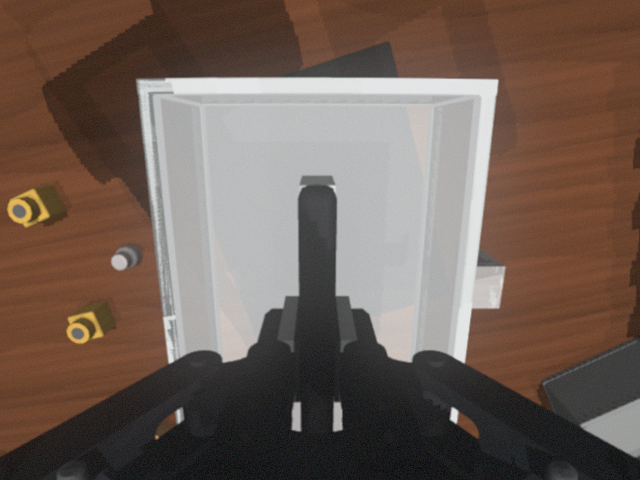

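```bash
python3 -m inch '[[1,[0,0,0.2],[0,0,0]],[1,[0,0,0.4],[0,0,0]],[1,[0,0,0.6],[0,0,0]],[1,[0,0,0.8],[0,0,0]],[1,[0,0,1],[0,0,0]],[1,[0,0,1],[0,0,0]]]'; python3 -m inch '[[1,[0,0,0.07],[0,0,0]],[1,[0,0,0.14],[0,0,0]],[1,[0,0,0.2],[0,0,0]],[1,[0,0,0.23],[0,0,0]],[1,[0,0,0.255],[0,0,0]],[1,[0,0,0.255],[0,0,0]],[1,[0,0,0.255],[0,0,0]]]'
```

```text
t: 10.55
tcp_pos: [0.53, 0.2793, 0.1203]
tool_rot: [0.094, 0.996, -0.001, -0.003]
force: [-0.7, 0.6, -3.3]
finger_gap: 0.123
t: 11.25
tcp_pos: [0.5318, 0.2812, 0.0972]
tool_rot: [0.093, 0.996, 0.0, 0.0]
force: [0.4, 0.1, -2.5]
finger_gap: 0.126
```

```bash
python3 -m inch '[[1,[0,0,0.02],[0,0,0]],[1,[0,0,0.02],[0,0,0]],[0.5,[0,0,0.02],[0,0,0]],[0,[0,0,0.02],[0,0,0]],[-1,[0,0,0.02],[0,0,0]],[-1,[0,0,0.02],[0,0,0]],[-1,[0,0,0.02],[0,0,0]],[-1,[0,0,0.02],[0,0,0]],[-1,[0,0,0.02],[0,0,0]],[-1,[0,0,0.02],[0,0,0]]]'; python3 -m inch '[[-1,[0,0,-0.2],[0,0,0]],[-1,[0,0,-0.5],[0,0,0]],[-1,[0,0,-1],[0,0,0]],[-1,[0,0,-1],[0,0,0]],[-1,[0,0,-1],[0,0,0]]]'
python3 - <<'E'
from h import *
s=sense(); print(s["tcp_pos"],s["tool_rot"],s["force"],s["finger_gap"])
ci,p,d=cap("side","d7");ci,p,d=cap("wrist","w7")
ci=camera_info("wrist");C=cloud(ci,d); m=(C[...,2]>.112)&(C[...,2]<.132)&(p.max(2)<110)&(np.hypot(C[...,0]-.53,C[...,1]-.28)<.085)
P=C[m]; print(len(P),P.mean(0),cv2.minAreaRect((P[:,:2]*1000).astype(np.float32)))
E
```

```text
t: 12.25
tcp_pos: [0.5317, 0.2811, 0.095]
tool_rot: [0.093, 0.996, -0.0, -0.0]
force: [-0.2, -0.5, 0.4]
finger_gap: 0.999
t: 12.75
tcp_pos: [0.5324, 0.2813, 0.1966]
tool_rot: [0.093, 0.996, 0.001, 0.002]
force: [0.0, 0.0, 0.0]
finger_gap: 1.001
[0.53239355 0.28134005 0.19660289] [9.29245440e-02 9.95671639e-01 6.77024062e-04 1.59928940e-03] [0.02385869 0.04115289 0.04040766] 1.0007886172850642
3222 [0.52871831 0.28074671 0.12083449] ((531.2035522460938, 280.3063659667969), (10.70779800415039, 109.91739654541016), 79.27523040771484)
```

View pics/d7.png

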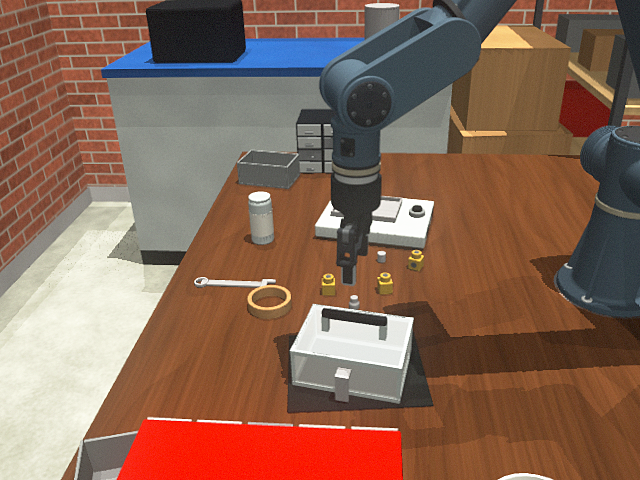

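View pics/w7.png

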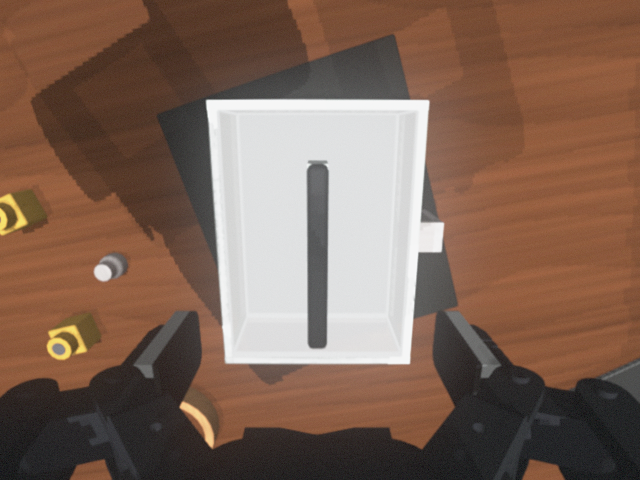

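The hood is standing level on the mat and released. Now I go to look at the valves from above.

```bash
python3 -m inch '[[-1,[0,-0.45,-0.1],[0,0,0]],[-1,[0.02,-0.86,-0.2],[0,0,0]]]';python3 -m inch '[[-1,[0,-0.45,-0.1],[0,0,0]],[-1,[0.02,-0.86,-0.2],[0,0,0]]]';python3 -m inch '[[-1,[0,-0.45,-0.1],[0,0,0]],[-1,[0.02,-0.86,-0.2],[0,0,0]],[-1,[0.02,-0.86,-0.2],[0,0,0]],[-1,[0.02,-0.86,-0.2],[0,0,0]],[-1,[0.02,-0.86,-0.2],[0,0,0]]]'
cat >> h.py <<'E'
def valves(ci,p,d,tag=None,draw=True):
    C=cloud(ci,d); hsv=cv2.cvtColor(p,cv2.COLOR_BGR2HSV)
    y=((hsv[...,0]>18)&(hsv[...,0]<38)&(hsv[...,1]>110)&(C[...,2]>.006)&(C[...,2]<.12)).astype(np.uint8)
    y=cv2.morphologyEx(y,cv2.MORPH_CLOSE,np.ones((7,7)))
    k,l,s,c=cv2.connectedComponentsWithStats(y); out=[]
    for i in range(1,k):
        if s[i,4]<60: continue
        m=(l==i); P=C[m]; top=np.percentile(P[:,2],97)
        neck=P[P[:,2]>top-.005]; blk=P[(P[:,2]<top-.009)&(P[:,2]>top-.015)]
        r=cv2.minAreaRect((blk[:,:2]*1000).astype(np.float32)) if len(blk)>8 else None
        rn=cv2.minEnclosingCircle((neck[:,:2]*1000).astype(np.float32))
        print("px",c[i].round(),"n",s[i,4],"top",top.round(4),"neck",np.round(rn[0],1),round(rn[1],1),"block",r and (np.round(r[0],1),np.round(r[1],1),round(r[2],1)),len(blk))
E
python3 - <<'E'
from h import *
s=sense(); T=R.from_quat(s["tool_rot"]).as_matrix();print(s["tcp_pos"],np.degrees(np.arctan2(T[1,1],T[0,1])))
ci=camera_info("wrist");p,d=snapshot("wrist");cv2.imwrite("pics/w8.png",p)
valves(ci,p,d)
E
```

```text
t: 13.05
tcp_pos: [0.5122, 0.1962, 0.2128]
tool_rot: [0.092, 0.996, -0.001, -0.002]
force: [0.6, -1.2, -0.3]
finger_gap: 1.0
t: 13.25
tcp_pos: [0.4942, 0.1112, 0.2335]
tool_rot: [0.093, 0.996, -0.0, -0.002]
force: [0.8, -0.4, 0.6]
finger_gap: 1.003
t: 13.75
tcp_pos: [0.4774, 0.0295, 0.2539]
tool_rot: [0.093, 0.996, 0.0, -0.001]
force: [0.4, 0.2, -0.3]
finger_gap: 1.002
[0.47743843 0.02945298 0.25389622] 79.35855952808743
px [201. 152.] n 936 top 0.0412 neck [405.7 -18.4] 60.3 block (array([404.2, -67.4]), array([28.1, 27.7]), 67.5) 403
px [318. 207.] n 780 top 0.0413 neck [446.5  36. ] 39.5 block (array([475.3,  30.8]), array([27.5, 27.5]), 10.8) 360
px [348. 316.] n 785 top 0.0411 neck [506.3  41.1] 98.9 block (array([594.6,  41. ]), array([27.9, 27.4]), 3.5) 290
```

View pics/w8.png

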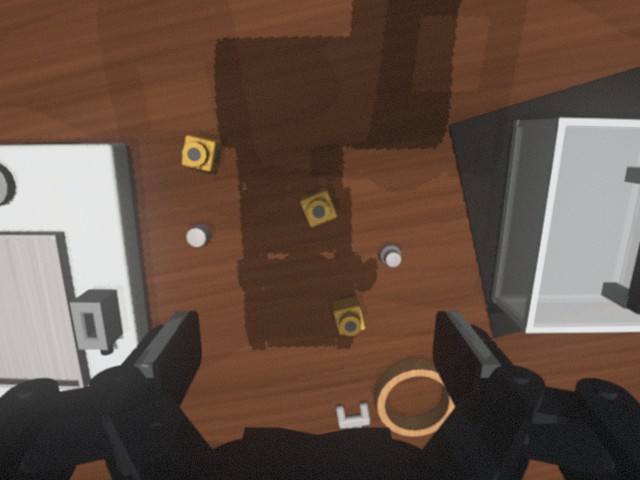

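Valves: A is at (0.404, -0.067), 67.5°; C at (0.475, 0.031), 10.8°; B at (0.595, 0.041), 3.5°. C comes first, from directly above.

```bash
python3 -m inch '[[-0.3,[0.03,0.01,0.4],[0,0,-0.02]],[-0.3,[0.03,0.01,0.8],[0,0,-0.04]],[-0.3,[0.03,0.01,1],[0,0,-0.06]],[-0.3,[0.03,0.01,1],[0,0,-0.06]],[-0.3,[0.03,0.01,1],[0,0,-0.06]]]'
python3 - <<'E'
from h import *
s=sense(); T=R.from_quat(s["tool_rot"]).as_matrix();print(s["tcp_pos"],np.degrees(np.arctan2(T[1,1],T[0,1])),s["finger_gap"])
ci=camera_info("wrist");p,d=snapshot("wrist");cv2.imwrite("pics/w9.png",p)
valves(ci,p,d)
E
```

```text
t: 14.3
tcp_pos: [0.4754, 0.0311, 0.1548]
tool_rot: [-0.095, 0.995, 0.0, -0.0]
force: [0.1, 0.4, 0.9]
finger_gap: 0.649
[0.4753933  0.03114919 0.15480186] 100.88898957659302 0.6494232917147362
px [192. 107.] n 1850 top 0.041 neck [404.6 -30.5] 47.9 block (array([404.4, -67.6]), array([28. , 28.2]), 65.9) 818
px [316. 234.] n 1414 top 0.041 neck [445.5  24.3] 40.9 block (array([475.4,  30.4]), array([28.2, 27.4]), 11.8) 671
px [300. 376.] n 1473 top 0.0407 neck [505.3  28.3] 100.7 block (array([594.1,  40.4]), array([28.8, 27.6]), 4.0) 492
```

```bash
python3 -m inch '[[-0.3,[0,-0.005,0.4],[0,0,0]],[-0.3,[0,-0.005,0.8],[0,0,0]],[-0.3,[0,-0.005,1],[0,0,0]],[-0.3,[0,-0.005,1],[0,0,0]]]';python3 -m inch '[[-0.3,[0,0,0.2],[0,0,0]],[-0.3,[0,0,0.4],[0,0,0]],[-0.3,[0,0,0.49],[0,0,0]],[-0.3,[0,0,0.49],[0,0,0]],[0.2,[0,0,0.49],[0,0,0]],[0.6,[0,0,0.49],[0,0,0]],[1,[0,0,0.49],[0,0,0]],[1,[0,0,0.49],[0,0,0]],[1,[0,0,0.49],[0,0,0]],[1,[0,0,0.49],[0,0,0]]]' 45; python3 -m inch '[[1,[0,0,-0.2],[0,0,0]],[1,[0,0,-0.5],[0,0,0]],[1,[0,0,-1],[0,0,0]],[1,[0,0,-1],[0,0,0]]]'
python3 - <<'E'
from h import *
s=sense(); T=R.from_quat(s["tool_rot"]).as_matrix();print(s["tcp_pos"],np.degrees(np.arctan2(T[1,1],T[0,1])),s["finger_gap"],s["force"])
ci=camera_info("wrist");p,d=snapshot("wrist");cv2.imwrite("pics/w10.png",p)
E
```

```text
t: 14.75
tcp_pos: [0.475, 0.03, 0.0541]
tool_rot: [-0.095, 0.995, 0.0, -0.001]
force: [1.1, -0.3, 0.0]
finger_gap: 0.651
t: 15.75
tcp_pos: [0.4763, 0.0296, 0.0074]
tool_rot: [-0.095, 0.995, -0.0, 0.001]
force: [-0.3, 1.2, 5.7]
finger_gap: 0.314
t: 16.15
tcp_pos: [0.4791, 0.0292, 0.1113]
tool_rot: [-0.095, 0.995, -0.002, 0.006]
force: [2.0, -0.1, -2.3]
finger_gap: 0.321
[0.47907421 0.02920915 0.11131889] 100.9473806044557 0.32119371888105674 [ 1.98053385 -0.05335453 -2.32309343]
```

View pics/w10.png

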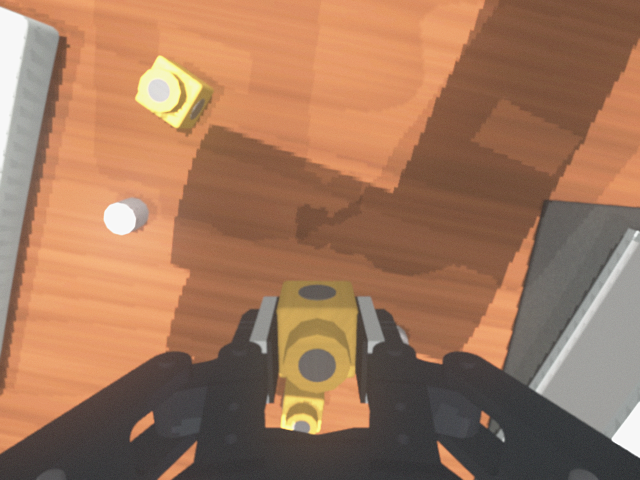

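C is held. I'll carry it to the far pan position.

```bash
for k in 1; do
python3 -m inch '[[1,[-0.02,-0.25,-0.05],[0,0,0]],[1,[-0.04,-0.55,-0.1],[0,0,0]],[1,[-0.06,-0.82,-0.1],[0,0,0]]]'
python3 -m inch '[[1,[-0.02,-0.3,-0.05],[0,0,0]],[1,[-0.04,-0.6,-0.1],[0,0,0]],[1,[-0.06,-0.82,-0.1],[0,0,0]]]'
python3 -m inch '[[1,[-0.02,-0.3,0],[0,0,0]],[1,[-0.04,-0.6,0],[0,0,0]],[1,[-0.06,-0.82,0],[0,0,0]]]'
python3 -m inch '[[1,[-0.02,-0.3,0],[0,0,0.02]],[1,[-0.04,-0.6,0],[0,0,0.04]],[1,[-0.06,-0.82,0],[0,0,0.06]],[1,[-0.06,-0.82,0],[0,0,0.06]],[1,[-0.06,-0.82,0],[0,0,0.06]]]'
done
python3 - <<'E'
from h import *
s=sense(); T=R.from_quat(s["tool_rot"]).as_matrix();print(s["tcp_pos"],np.degrees(np.arctan2(T[1,1],T[0,1])),s["finger_gap"],s["force"])
ci=camera_info("wrist");p,d=snapshot("wrist");cv2.imwrite("pics/w11.png",p)
E
```

```text
t: 16.5
tcp_pos: [0.4966, -0.0504, 0.1157]
tool_rot: [-0.096, 0.995, 0.0, -0.0]
force: [0.3, -0.1, -0.6]
finger_gap: 0.316
t: 16.8
tcp_pos: [0.5183, -0.1308, 0.1254]
tool_rot: [-0.095, 0.996, 0.0, -0.0]
force: [0.9, -0.1, -0.9]
finger_gap: 0.319
t: 17.1
tcp_pos: [0.5393, -0.21, 0.1246]
tool_rot: [-0.095, 0.996, 0.0, -0.001]
force: [0.4, -0.2, -1.1]
finger_gap: 0.317
t: 17.6
tcp_pos: [0.5598, -0.2871, 0.1244]
tool_rot: [0.093, 0.996, 0.001, -0.002]
force: [-1.1, 0.8, -0.8]
finger_gap: 0.316
[ 0.55984103 -0.28709555  0.12440087] 79.36835066042441 0.316401731438261 [-1.12915459  0.83059389 -0.79133411]
```

View pics/w11.png

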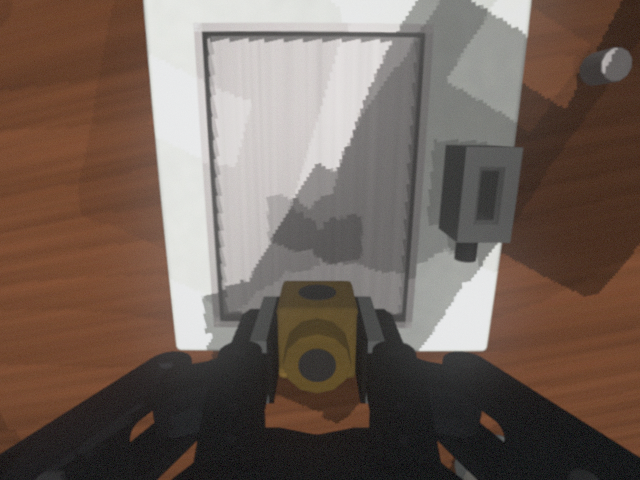

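```bash
python3 -m inch '[[1,[0,0,0.2],[0,0,0]],[1,[0,0,0.4],[0,0,0]],[1,[0,0,0.6],[0,0,0]],[1,[0,0,0.73],[0,0,0]],[1,[0,0,0.73],[0,0,0]],[0.4,[0,0,0.73],[0,0,0]],[0,[0,0,0.73],[0,0,0]],[-0.3,[0,0,0.73],[0,0,0]],[-0.3,[0,0,0.73],[0,0,0]],[-0.3,[0,0,0.73],[0,0,0]],[-0.3,[0,0,0.73],[0,0,0]]]' ; python3 -m inch '[[-0.3,[0,0,-0.2],[0,0,0]],[-0.3,[0,0,-0.5],[0,0,0]],[-0.3,[0,0,-1],[0,0,0]],[-0.3,[0,0,-1],[0,0,0]]]'
python3 -m inch '[[-0.3,[0.5,0,-0.2],[0,0,0]],[-0.3,[1,0,-0.5],[0,0,0]],[-0.3,[1,0,-0.5],[0,0,0]],[-0.3,[1,0,-0.5],[0,0,0]]]'
python3 - <<'E'
from h import *
s=sense(); T=R.from_quat(s["tool_rot"]).as_matrix();print(s["tcp_pos"],np.degrees(np.arctan2(T[1,1],T[0,1])),s["finger_gap"],s["force"])
import pickle
ci=camera_info("wrist");p,d=snapshot("wrist");cv2.imwrite("pics/w12.png",p); np.save("pics/w12.npy",d); pickle.dump(ci,open("pics/w12.pkl","wb"))
valves(ci,p,d)
E
```

```text
t: 18.75
tcp_pos: [0.5612, -0.2879, 0.0532]
tool_rot: [0.093, 0.996, -0.0, 0.0]
force: [-0.1, -0.2, 0.1]
finger_gap: 0.652
t: 19.15
tcp_pos: [0.5651, -0.2907, 0.16]
tool_rot: [0.093, 0.996, -0.004, 0.006]
force: [2.2, -1.2, 0.0]
finger_gap: 0.649
t: 19.55
tcp_pos: [0.462, -0.2694, 0.2041]
tool_rot: [0.094, 0.996, -0.001, 0.001]
force: [0.3, 0.1, 0.2]
finger_gap: 0.651
[ 0.46203693 -0.26935064  0.20413125] 79.25569282143391 0.6506616101527154 [0.29202461 0.13699703 0.22070196]
px [551. 104.] n 1720 top 0.0412 neck [ 398.1 -157.1] 99.5 block (array([403.9, -68.3]), array([28.8, 27.5]), 65.3) 548
px [318. 358.] n 829 top 0.0849 neck [ 481.2 -272.9] 91.2 block (array([ 559.6, -287.5]), array([26. , 26.5]), 79.8) 368
```

View pics/w12.png

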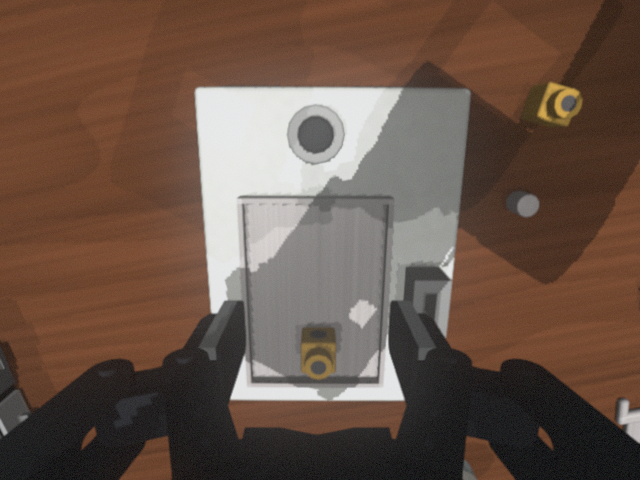

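C sits in the pan at (318,350). Next is A.

```bash
python3 -m inch '[[-0.3,[0.2,0.4,0.1],[0,0,0]],[-0.3,[0.4,0.8,0.25],[0,0,0]],[-0.3,[0.47,0.935,0.25],[0,0,0]]]'; python3 -m inch '[[-0.3,[0.2,0.4,0.1],[0,0,0.02]],[-0.3,[0.4,0.8,0.25],[0,0,0.037]],[-0.3,[0.47,0.935,0.25],[0,0,0.037]],[-0.3,[0.47,0.935,0.25],[0,0,0.037]],[-0.3,[0.47,0.935,0.25],[0,0,0.037]]]'
python3 - <<'E'
from h import *
s=sense(); T=R.from_quat(s["tool_rot"]).as_matrix();print(s["tcp_pos"],np.degrees(np.arctan2(T[1,1],T[0,1])),s["finger_gap"],s["q"])
ci=camera_info("wrist");p,d=snapshot("wrist");cv2.imwrite("pics/w13.png",p)
valves(ci,p,d)
E
```

```text
t: 19.9
tcp_pos: [0.4314, -0.1643, 0.1754]
tool_rot: [0.092, 0.996, 0.003, -0.004]
force: [-0.8, 1.0, -0.1]
finger_gap: 0.648
t: 20.4
tcp_pos: [0.4077, -0.0695, 0.1533]
tool_rot: [0.207, 0.978, -0.001, 0.002]
force: [0.8, 0.3, -0.0]
finger_gap: 0.65
[ 0.40766364 -0.06951009  0.15332088] 66.11381633261045 0.6500918302310834 [-4.40370697e-01  3.87662342e-01  2.02720107e+00 -5.17823668e-04
  7.22895222e-01 -1.59388764e+00]
px [317. 227.] n 1498 top 0.041 neck [377.3 -57.1] 39.1 block (array([403.8, -67.8]), array([27.7, 27.8]), 65.4) 683
```

View pics/w13.png

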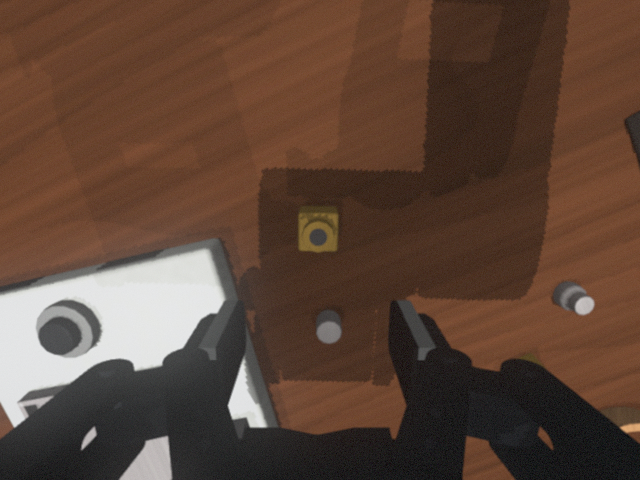

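```bash
python3 -m inch '[[-0.3,[0.04,0,0.4],[0,0,0]],[-0.3,[0.04,0,0.8],[0,0,0]],[-0.3,[0.04,0,1],[0,0,0]],[-0.3,[0.04,0,1],[0,0,0]]]';python3 -m inch '[[-0.3,[0,0,0.2],[0,0,0]],[-0.3,[0,0,0.35],[0,0,0]],[-0.3,[0,0,0.44],[0,0,0]],[-0.3,[0,0,0.44],[0,0,0]],[0.2,[0,0,0.44],[0,0,0]],[0.6,[0,0,0.44],[0,0,0]],[1,[0,0,0.44],[0,0,0]],[1,[0,0,0.44],[0,0,0]],[1,[0,0,0.44],[0,0,0]],[1,[0,0,0.44],[0,0,0]]]'; python3 -m inch '[[1,[0,0,-0.2],[0,0,0]],[1,[0,0,-0.5],[0,0,0]],[1,[0,0,-1],[0,0,0]],[1,[0,0,-1],[0,0,0]],[1,[0,0,-1],[0,0,0]]]'
python3 - <<'E'
from h import *
s=sense(); T=R.from_quat(s["tool_rot"]).as_matrix();print(s["tcp_pos"],np.degrees(np.arctan2(T[1,1],T[0,1])),s["finger_gap"],s["force"])
ci=camera_info("wrist");p,d=snapshot("wrist");cv2.imwrite("pics/w14.png",p)
E
```

```text
t: 20.85
tcp_pos: [0.4019, -0.068, 0.051]
tool_rot: [0.209, 0.978, 0.0, -0.001]
force: [-0.1, -0.6, 0.2]
finger_gap: 0.65
t: 21.85
tcp_pos: [0.4021, -0.0669, 0.01]
tool_rot: [0.208, 0.978, -0.0, 0.001]
force: [-0.9, -1.4, 7.3]
finger_gap: 0.313
t: 22.35
tcp_pos: [0.4021, -0.0667, 0.1104]
tool_rot: [0.208, 0.978, -0.0, 0.002]
force: [0.4, -0.5, -1.1]
finger_gap: 0.317
[ 0.40211412 -0.06671128  0.11040532] 66.03068196866077 0.3166305376517036 [ 0.40016073 -0.46675881 -1.105302  ]
```

View pics/w14.png

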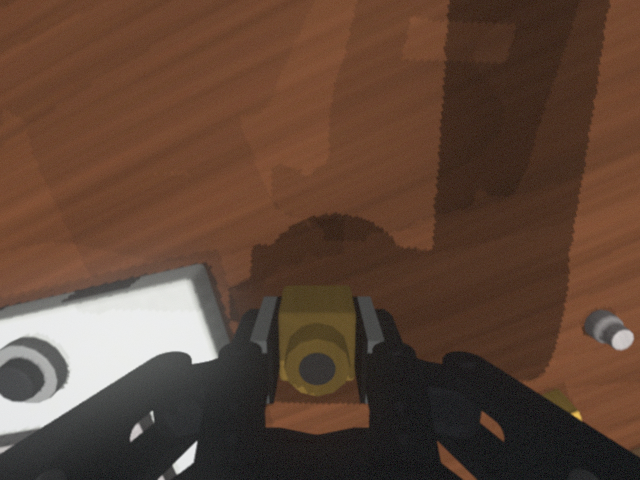

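```bash
python3 -m inch '[[1,[-0.2,-0.15,-0.12],[0,0,0]],[1,[-0.5,-0.4,-0.12],[0,0,0]],[1,[-0.75,-0.6,-0.12],[0,0,0]],[1,[-0.945,-0.74,-0.12],[0,0,0]]]'; python3 -m inch '[[1,[-0.25,-0.2,0],[0,0,-0.02]],[1,[-0.5,-0.4,0],[0,0,-0.037]],[1,[-0.75,-0.6,0],[0,0,-0.037]],[1,[-0.945,-0.74,0],[0,0,-0.037]],[1,[-0.945,-0.74,0],[0,0,-0.037]],[1,[-0.945,-0.74,0],[0,0,-0.037]]]'
python3 - <<'E'
from h import *
s=sense(); T=R.from_quat(s["tool_rot"]).as_matrix();print(s["tcp_pos"],np.degrees(np.arctan2(T[1,1],T[0,1])),s["finger_gap"],s["force"])
ci=camera_info("wrist");p,d=snapshot("wrist");cv2.imwrite("pics/w15.png",p)
E
```

```text
t: 22.8
tcp_pos: [0.4578, -0.174, 0.1191]
tool_rot: [0.208, 0.978, 0.0, -0.001]
force: [0.3, 0.8, -0.8]
finger_gap: 0.317
t: 23.4
tcp_pos: [0.5124, -0.2776, 0.1185]
tool_rot: [0.093, 0.996, 0.002, -0.002]
force: [-0.4, 0.8, -2.0]
finger_gap: 0.314
[ 0.51239842 -0.27757658  0.11846738] 79.28955748077276 0.3140185063224283 [-0.37560443  0.80860446 -2.00506322]
```

View pics/w15.png

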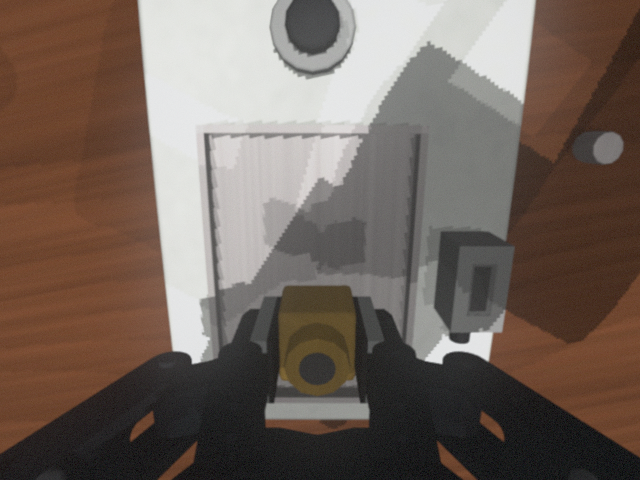

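```bash
python3 -m inch '[[1,[0,-0.01,0.2],[0,0,0]],[1,[0,-0.01,0.4],[0,0,0]],[1,[0,-0.01,0.55],[0,0,0]],[1,[0,-0.01,0.64],[0,0,0]],[1,[0,-0.01,0.64],[0,0,0]],[0.4,[0,-0.01,0.64],[0,0,0]],[0,[0,-0.01,0.64],[0,0,0]],[-0.3,[0,-0.01,0.64],[0,0,0]],[-0.3,[0,-0.01,0.64],[0,0,0]],[-0.3,[0,-0.01,0.64],[0,0,0]]]' ; python3 -m inch '[[-0.3,[0,0,-0.2],[0,0,0]],[-0.3,[0,0,-0.5],[0,0,0]],[-0.3,[0,0,-1],[0,0,0]],[-0.3,[0,0,-1],[0,0,0]]]'
python3 -m inch '[[-0.3,[0.3,0.1,-0.2],[0,0,0]],[-0.3,[0.6,0.2,-0.5],[0,0,0]],[-0.3,[0.6,0.2,-0.5],[0,0,0]],[-0.3,[0.6,0.2,-0.5],[0,0,0]]]'
python3 - <<'E'
from h import *
s=sense(); T=R.from_quat(s["tool_rot"]).as_matrix();print(s["tcp_pos"],np.degrees(np.arctan2(T[1,1],T[0,1])),s["finger_gap"],s["force"])
ci=camera_info("wrist");p,d=snapshot("wrist");cv2.imwrite("pics/w16.png",p)
valves(ci,p,d)
E
```

```text
t: 24.45
tcp_pos: [0.514, -0.2798, 0.0576]
tool_rot: [0.093, 0.996, -0.0, 0.0]
force: [-0.1, -0.1, -0.7]
finger_gap: 0.649
t: 24.85
tcp_pos: [0.5175, -0.2824, 0.1635]
tool_rot: [0.093, 0.996, -0.004, 0.006]
force: [1.9, -0.6, 0.1]
finger_gap: 0.649
t: 25.25
tcp_pos: [0.4586, -0.249, 0.2078]
tool_rot: [0.093, 0.996, -0.001, 0.001]
force: [-0.1, -0.7, -0.9]
finger_gap: 0.651
[ 0.4586422  -0.24897902  0.2077625 ] 79.31966653459399 0.6509610056160134 [-0.06975699 -0.72961956 -0.85064267]
px [632. 300.] n 420 top 0.0268 neck [ 497.9 -103.7] 172.0 block (array([593.1,  27.9]), array([11.2, 28.9]), 73.5) 96
px [292. 311.] n 965 top 0.085 neck [ 457.  -260.1] 73.1 block (array([ 515. , -279.7]), array([26.7, 26.1]), 80.5) 445
px [294. 363.] n 720 top 0.0848 neck [ 478.3 -264.2] 94.6 block (array([ 559.3, -287. ]), array([25.7, 26.5]), 79.1) 336
```

View pics/w16.png

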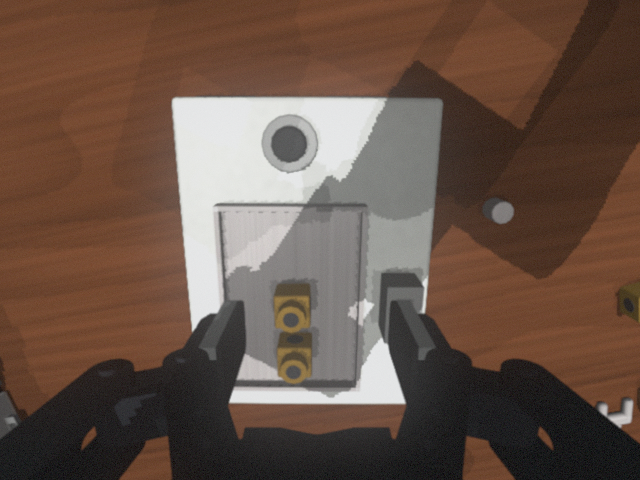

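```bash
for k in 1; do
python3 -m inch '[[-0.3,[-0.09,0.38,0],[0,0,0]],[-0.3,[-0.19,0.76,0],[0,0,0]]]'
python3 -m inch '[[-0.3,[-0.09,0.38,0],[0,0,0]],[-0.3,[-0.19,0.76,0],[0,0,0]]]'
python3 -m inch '[[-0.3,[-0.09,0.38,0.1],[0,0,0]],[-0.3,[-0.19,0.76,0.2],[0,0,0]]]'
python3 -m inch '[[-0.3,[-0.09,0.38,0.1],[0,0,-0.02]],[-0.3,[-0.19,0.76,0.28],[0,0,-0.041]],[-0.3,[-0.19,0.76,0.28],[0,0,-0.041]],[-0.3,[-0.19,0.76,0.28],[0,0,-0.041]],[-0.3,[-0.19,0.76,0.28],[0,0,-0.041]]]'
done
python3 - <<'E'
from h import *
s=sense(); T=R.from_quat(s["tool_rot"]).as_matrix();print(s["tcp_pos"],np.degrees(np.arctan2(T[1,1],T[0,1])),s["finger_gap"],s["force"])
ci=camera_info("wrist");p,d=snapshot("wrist");cv2.imwrite("pics/w17.png",p)
valves(ci,p,d)
E
```

```text
t: 25.5
tcp_pos: [0.4921, -0.1782, 0.2059]
tool_rot: [0.095, 0.996, 0.0, -0.0]
force: [0.8, -0.7, -0.4]
finger_gap: 0.653
t: 25.7
tcp_pos: [0.5251, -0.1055, 0.2057]
tool_rot: [0.093, 0.996, 0.0, -0.001]
force: [0.8, -0.2, 0.6]
finger_gap: 0.648
t: 25.9
tcp_pos: [0.5582, -0.034, 0.1857]
tool_rot: [0.093, 0.996, -0.0, -0.0]
force: [-0.2, -0.6, -0.3]
finger_gap: 0.651
t: 26.4
tcp_pos: [0.5895, 0.0351, 0.1584]
tool_rot: [-0.035, 0.999, -0.0, -0.0]
force: [0.6, -0.7, 0.9]
finger_gap: 0.651
[0.58952853 0.03506541 0.15841724] 94.01959679599929 0.6511303353529363 [ 0.62164154 -0.66695122  0.86503028]
px [324. 240.] n 1441 top 0.0411 neck [562.1  35.5] 44.2 block (array([594.7,  40.5]), array([27.6, 27.6]), 4.7) 625
```

View pics/w17.png

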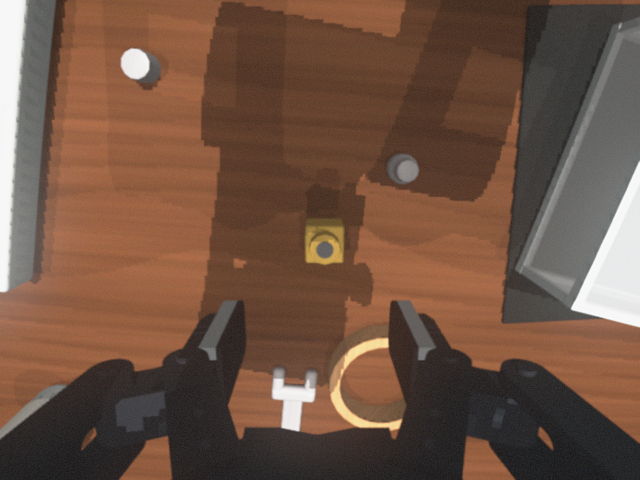

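```bash
python3 -m inch '[[-0.3,[-0.056,0.05,0.3],[0,0,0]],[-0.3,[-0.056,0.05,0.7],[0,0,0]],[-0.3,[-0.056,0.05,1],[0,0,0]],[-0.3,[-0.056,0.05,1],[0,0,0]]]';python3 -m inch '[[-0.3,[0,0,0.2],[0,0,0]],[-0.3,[0,0,0.35],[0,0,0]],[-0.3,[0,0,0.48],[0,0,0]],[-0.3,[0,0,0.48],[0,0,0]],[0.2,[0,0,0.48],[0,0,0]],[0.6,[0,0,0.48],[0,0,0]],[1,[0,0,0.48],[0,0,0]],[1,[0,0,0.48],[0,0,0]],[1,[0,0,0.48],[0,0,0]],[1,[0,0,0.48],[0,0,0]]]'; python3 -m inch '[[1,[0,0,-0.2],[0,0,0]],[1,[0,0,-0.5],[0,0,0]],[1,[0,0,-1],[0,0,0]],[1,[0,0,-1],[0,0,0]],[1,[0,0,-1],[0,0,0]]]'
python3 - <<'E'
from h import *
s=sense(); T=R.from_quat(s["tool_rot"]).as_matrix();print(s["tcp_pos"],np.degrees(np.arctan2(T[1,1],T[0,1])),s["finger_gap"],s["force"])
ci=camera_info("wrist");p,d=snapshot("wrist");cv2.imwrite("pics/w18.png",p)
E
```

```text
t: 26.85
tcp_pos: [0.5915, 0.0401, 0.0558]
tool_rot: [-0.034, 0.999, 0.001, -0.004]
force: [-0.8, -0.2, 0.6]
finger_gap: 0.649
t: 27.85
tcp_pos: [0.5955, 0.0412, 0.0121]
tool_rot: [-0.036, 0.999, -0.0, 0.001]
force: [-1.0, -0.7, 5.7]
finger_gap: 0.316
t: 28.35
tcp_pos: [0.5951, 0.0413, 0.1121]
tool_rot: [-0.036, 0.999, -0.0, 0.001]
force: [-0.2, -0.4, -1.1]
finger_gap: 0.319
[0.59509342 0.04128976 0.11209647] 94.09939993331035 0.31856744363025186 [-0.20652059 -0.43824461 -1.07736407]
```

View pics/w18.png

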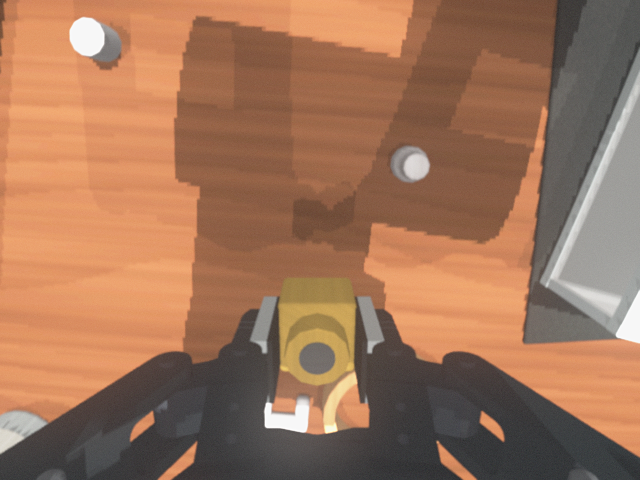

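```bash
for k in 1; do
python3 -m inch '[[1,[0.1,-0.2,-0.1],[0,0,0]],[1,[0.24,-0.5,-0.12],[0,0,0]],[1,[0.365,-0.756,-0.12],[0,0,0]]]'
python3 -m inch '[[1,[0.1,-0.25,0],[0,0,0]],[1,[0.24,-0.5,0],[0,0,0]],[1,[0.365,-0.756,0],[0,0,0]]]'
python3 -m inch '[[1,[0.1,-0.25,0],[0,0,0]],[1,[0.24,-0.5,0],[0,0,0]],[1,[0.365,-0.756,0],[0,0,0]]]'
python3 -m inch '[[1,[0.1,-0.25,0],[0,0,0.02]],[1,[0.24,-0.5,0],[0,0,0.041]],[1,[0.365,-0.756,0],[0,0,0.041]],[1,[0.365,-0.756,0],[0,0,0.041]],[1,[0.365,-0.756,0],[0,0,0.041]]]'
done
python3 - <<'E'
from h import *
s=sense(); T=R.from_quat(s["tool_rot"]).as_matrix();print(s["tcp_pos"],np.degrees(np.arctan2(T[1,1],T[0,1])),s["finger_gap"],s["force"])
ci=camera_info("wrist");p,d=snapshot("wrist");cv2.imwrite("pics/w19.png",p)
E
```

```text
t: 28.7
tcp_pos: [0.5619, -0.0371, 0.1212]
tool_rot: [-0.036, 0.999, 0.0, -0.002]
force: [1.0, -1.2, -0.9]
finger_gap: 0.314
t: 29.0
tcp_pos: [0.5304, -0.1149, 0.1208]
tool_rot: [-0.036, 0.999, 0.001, -0.002]
force: [-0.1, 0.1, -1.0]
finger_gap: 0.315
t: 29.3
tcp_pos: [0.4995, -0.1927, 0.1208]
tool_rot: [-0.036, 0.999, 0.002, -0.002]
force: [1.0, 0.6, -1.0]
finger_gap: 0.314
t: 29.8
tcp_pos: [0.4693, -0.2702, 0.1213]
tool_rot: [0.094, 0.996, 0.001, -0.002]
force: [-0.7, 0.3, -1.6]
finger_gap: 0.312
[ 0.46931938 -0.27021217  0.1212936 ] 79.23073319301854 0.31192144472881406 [-0.73878365  0.2779249  -1.64338656]
```

View pics/w19.png

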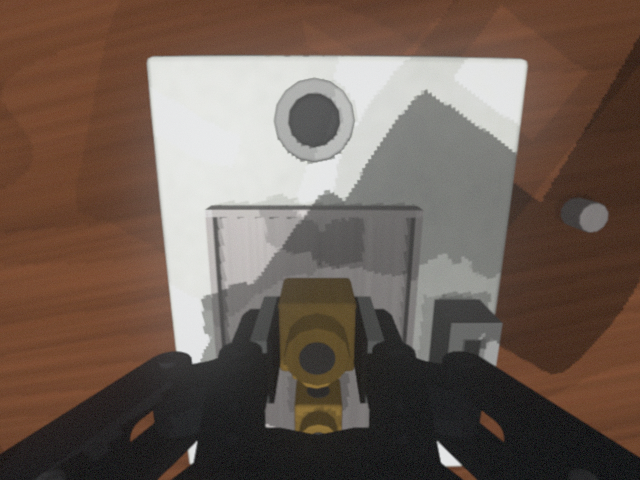

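```bash
python3 -m inch '[[1,[0,0,0.2],[0,0,0]],[1,[0,0,0.4],[0,0,0]],[1,[0,0,0.55],[0,0,0]],[1,[0,0,0.65],[0,0,0]],[1,[0,0,0.65],[0,0,0]],[0.4,[0,0,0.65],[0,0,0]],[0,[0,0,0.65],[0,0,0]],[-0.3,[0,0,0.65],[0,0,0]],[-0.3,[0,0,0.65],[0,0,0]],[-0.3,[0,0,0.65],[0,0,0]]]' ; python3 -m inch '[[-0.3,[0,0,-0.2],[0,0,0]],[-0.3,[0,0,-0.5],[0,0,0]],[-0.3,[0,0,-1],[0,0,0]],[-0.3,[0,0,-1],[0,0,0]]]'
python3 -m inch '[[-0.3,[0,0.4,-0.3],[0,0,0]],[-0.3,[0,0.8,-0.8],[0,0,0]],[-0.3,[0,0.8,-0.8],[0,0,0]],[-0.3,[0,0.8,-0.8],[0,0,0]],[-0.3,[0,0.8,-0.8],[0,0,0]]]'
python3 - <<'E'
from h import *
s=sense(); T=R.from_quat(s["tool_rot"]).as_matrix();print(s["tcp_pos"],np.degrees(np.arctan2(T[1,1],T[0,1])),s["finger_gap"],s["force"])
ci=camera_info("wrist");p,d=snapshot("wrist");cv2.imwrite("pics/w20.png",p)
valves(ci,p,d); import pickle; pickle.dump(ci,open("pics/w20.pkl","wb"));np.save("pics/w20.npy",d)
E
```

```text
t: 30.85
tcp_pos: [0.4708, -0.271, 0.0584]
tool_rot: [0.093, 0.996, -0.0, 0.0]
force: [0.8, 1.3, 0.6]
finger_gap: 0.652
t: 31.25
tcp_pos: [0.474, -0.2737, 0.1639]
tool_rot: [0.093, 0.996, -0.004, 0.005]
force: [0.6, -0.0, 0.5]
finger_gap: 0.649
t: 31.75
tcp_pos: [0.485, -0.1925, 0.2372]
tool_rot: [0.093, 0.996, -0.0, -0.001]
force: [0.4, -0.5, -0.3]
finger_gap: 0.651
[ 0.4849602  -0.192463    0.23719162] 79.34756318461406 0.6508314355067543 [ 0.41651328 -0.54015612 -0.31091838]
px [220. 224.] n 882 top 0.0851 neck [ 444.4 -230.2] 58.4 block (array([ 470.1, -269.9]), array([26.6, 26.5]), 78.8) 440
px [221. 278.] n 829 top 0.085 neck [ 467.6 -235. ] 76.4 block (array([ 515.3, -279.7]), array([26.6, 26.7]), 79.5) 396
```

View pics/w20.png

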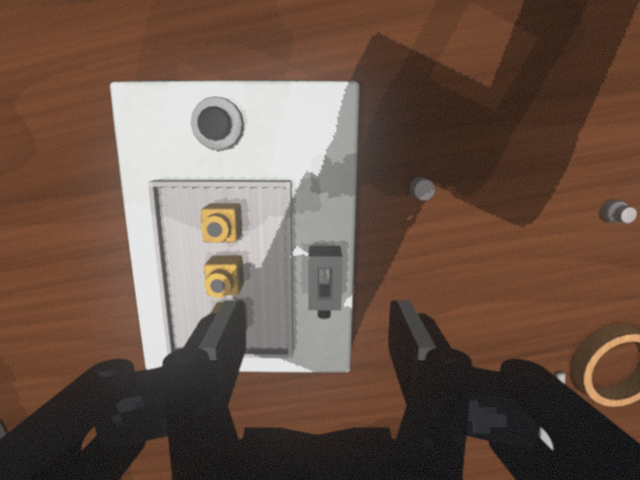

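The slot shows at about (324,283) and the valves are in the pan. I'll measure the slot to check the home pose.

Run:
```python
from h import *
import pickle
for t in("w20","w12"):
    ci=pickle.load(open(f"pics/{t}.pkl","rb")); p=cv2.imread(f"pics/{t}.png"); d=np.load(f"pics/{t}.npy"); C=cloud(ci,d)
    # block top at z~.072
    m=((abs(C[...,2]-.072)<.004)&(np.hypot(C[...,0]-.533,C[...,1]+.195)<.04)&(p.max(2)<140)); P=C[m]; r=cv2.minAreaRect((P[:,:2]*1000).astype(np.float32)); print(t,m.sum(),r)
    # pan floor interior
    pf=cv2.minAreaRect
    c,s=np.cos(np.radians(-10.6)),np.sin(np.radians(-10.6))
p=cv2.imread("pics/w20.png"); cv2.imwrite("pics/w20s.png",cv2.resize(p[235:325,290:370],None,fx=6,fy=6,interpolation=cv2.INTER_CUBIC))
```

```text
w20 1585 ((534.9531860351562, -195.56063842773438), (27.745403289794922, 48.48203659057617), 79.11215209960938)
w12 808 ((534.5806274414062, -195.7920684814453), (27.532724380493164, 48.27238845825195), 79.43193054199219)
```

View pics/w20s.png

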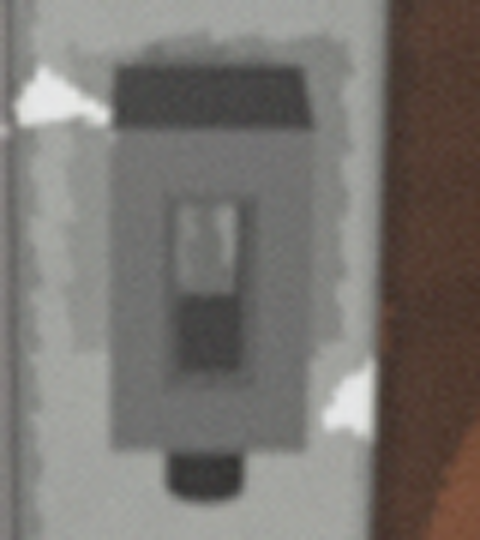

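The slot is at (0.5348, -0.1957), yaw -10.7°, which agrees with the recorded home TCP to about 1 mm. Back to the hood.

```bash
for k in 1; do
python3 -m inch '[[-0.3,[0.04,0.47,0],[0,0,0]],[-0.3,[0.083,0.948,0],[0,0,0]]]'
python3 -m inch '[[-0.3,[0.04,0.47,0],[0,0,0]],[-0.3,[0.083,0.948,0],[0,0,0]]]'
python3 -m inch '[[-0.3,[0.04,0.47,0],[0,0,0]],[-0.3,[0.083,0.948,0],[0,0,0]]]'
python3 -m inch '[[-0.3,[0.04,0.47,0],[0,0,0]],[-0.3,[0.083,0.948,0],[0,0,0]]]'
python3 -m inch '[[-0.3,[0.04,0.47,0],[0,0,0]],[-0.3,[0.083,0.948,0],[0,0,0]],[-0.3,[0.083,0.948,0],[0,0,0]],[-0.3,[0.083,0.948,0],[0,0,0]],[-0.3,[0.083,0.948,0],[0,0,0]]]'
done
python3 - <<'E'
from h import *
s=sense(); T=R.from_quat(s["tool_rot"]).as_matrix();print(s["tcp_pos"],np.degrees(np.arctan2(T[1,1],T[0,1])),s["finger_gap"],s["force"])
ci,p,d=cap("scene","s21"); valves(ci,p,d)
ci=camera_info("wrist");p,d=snapshot("wrist");cv2.imwrite("pics/w21.png",p)
C=cloud(ci,d); m=(C[...,2]>.112)&(C[...,2]<.132)&(p.max(2)<110)&(np.hypot(C[...,0]-.53,C[...,1]-.28)<.085)
P=C[m]; print(len(P),P.mean(0),cv2.minAreaRect((P[:,:2]*1000).astype(np.float32)))
E
```

```text
t: 32.0
tcp_pos: [0.4944, -0.0987, 0.236]
tool_rot: [0.096, 0.995, 0.0, -0.001]
force: [0.6, -0.3, 0.2]
finger_gap: 0.65
t: 32.2
tcp_pos: [0.5037, -0.0025, 0.2361]
tool_rot: [0.094, 0.996, 0.0, -0.002]
force: [0.3, -1.0, 0.7]
finger_gap: 0.651
t: 32.4
tcp_pos: [0.5133, 0.0924, 0.236]
tool_rot: [0.094, 0.996, -0.0, -0.002]
force: [0.6, -0.5, -0.8]
finger_gap: 0.65
t: 32.6
tcp_pos: [0.5229, 0.1871, 0.2358]
tool_rot: [0.094, 0.996, -0.001, -0.002]
force: [0.9, -0.0, -0.8]
finger_gap: 0.648
t: 33.1
tcp_pos: [0.5321, 0.2795, 0.2365]
tool_rot: [0.094, 0.996, -0.001, -0.001]
force: [0.0, 0.2, 0.5]
finger_gap: 0.649
[0.532139   0.27947409 0.23645526] 79.23827176253425 0.6494603792830725 [0.04510114 0.15977507 0.54816206]
px [395.  17.] n 155 top 0.1239 neck [ 251.9 -109.7] 1103.3 block None 4
px [267. 183.] n 396 top 0.0875 neck [801.9 136.8] 530.7 block (array([ 519.9, -274.7]), array([ 25.2, 117.5]), 79.5) 77
2050 [0.53529398 0.28005647 0.12182522] ((532.3362426757812, 280.7261962890625), (10.4750394821167, 110.70281982421875), 79.07877349853516)
```

View pics/s21.png

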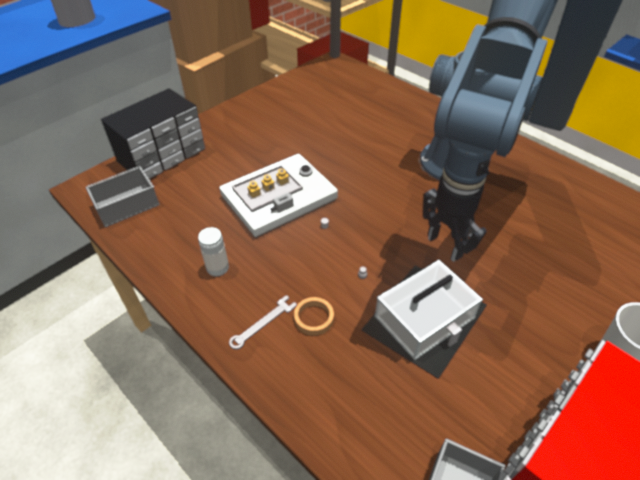

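The scene view shows all three valves in the pan (250-285,180), no brass left on the bench, and the hood undisturbed. I'll grip the hood.

```bash
python3 -m inch '[[-0.3,[0,0.012,0.3],[0,0,0]],[-0.3,[0,0.012,0.6],[0,0,0]],[-0.3,[0,0.012,0.9],[0,0,0]],[-0.3,[0,0.012,1],[0,0,0]],[-0.3,[0,0.012,1],[0,0,0]]]';python3 -m inch '[[-0.3,[0,0,0.2],[0,0,0]],[-0.3,[0,0,0.38],[0,0,0]],[-0.3,[0,0,0.38],[0,0,0]],[-0.3,[0,0,0.38],[0,0,0]],[0.2,[0,0,0.38],[0,0,0]],[0.5,[0,0,0.38],[0,0,0]],[0.7,[0,0,0.38],[0,0,0]],[1,[0,0,0.38],[0,0,0]],[1,[0,0,0.38],[0,0,0]],[1,[0,0,0.38],[0,0,0]],[1,[0,0,0.38],[0,0,0]],[1,[0,0,0.38],[0,0,0]]]' 60
python3 - <<'E'
from h import *
s=sense(); T=R.from_quat(s["tool_rot"]).as_matrix();print(s["tcp_pos"],np.degrees(np.arctan2(T[1,1],T[0,1])),s["finger_gap"],s["force"],T[:,2])
E
```

```text
t: 33.7
tcp_pos: [0.5319, 0.2811, 0.1367]
tool_rot: [0.094, 0.996, -0.001, -0.002]
force: [-0.0, -0.6, 1.1]
finger_gap: 0.652
t: 34.9
tcp_pos: [0.5328, 0.2821, 0.1006]
tool_rot: [0.093, 0.996, -0.0, 0.0]
force: [-1.1, -3.8, 6.0]
finger_gap: 0.128
[0.53279121 0.28207154 0.1006425 ] 79.34793008131288 0.12753525469965907 [-1.11457134 -3.76583184  6.02443005] [ 3.76219332e-04 -6.57578425e-04 -9.99999713e-01]
```

```bash
python3 -m inch '[[1,[0,0,-0.15],[0,0,0]],[1,[0,0,-0.3],[0,0,0]],[1,[0,0,-0.5],[0,0,0]],[1,[0,0,-0.7],[0,0,0]],[1,[0,0,-0.9],[0,0,0]],[1,[0,0,-1],[0,0,0]],[1,[0,0,-1],[0,0,0]]]'; python3 -m inch '[[1,[0,0,-0.2],[0,0,0]],[1,[0,0,-0.4],[0,0,0]],[1,[0,0,-0.4],[0,0,0]],[1,[0,0,-0.4],[0,0,0]]]'
python3 - <<'E'
from h import *
s=sense(); T=R.from_quat(s["tool_rot"]).as_matrix();print(s["tcp_pos"],np.degrees(np.arctan2(T[1,1],T[0,1])),s["finger_gap"],s["force"],T[:,2])
ci,p,d=cap("side","d22");ci,p,d=cap("wrist","w22")
E
```

```text
t: 35.6
tcp_pos: [0.5331, 0.2831, 0.2008]
tool_rot: [0.093, 0.996, 0.001, 0.001]
force: [-0.1, 0.2, -3.3]
finger_gap: 0.125
t: 36.0
tcp_pos: [0.532, 0.2824, 0.2387]
tool_rot: [0.093, 0.996, -0.0, -0.001]
force: [1.1, 0.5, -4.4]
finger_gap: 0.122
[0.53195937 0.28237799 0.2386867 ] 79.32939790818578 0.12170240728949047 [ 1.09790428  0.490497   -4.42453812] [-1.85349541e-03 -3.82607280e-04 -9.99998209e-01]
```

View pics/d22.png

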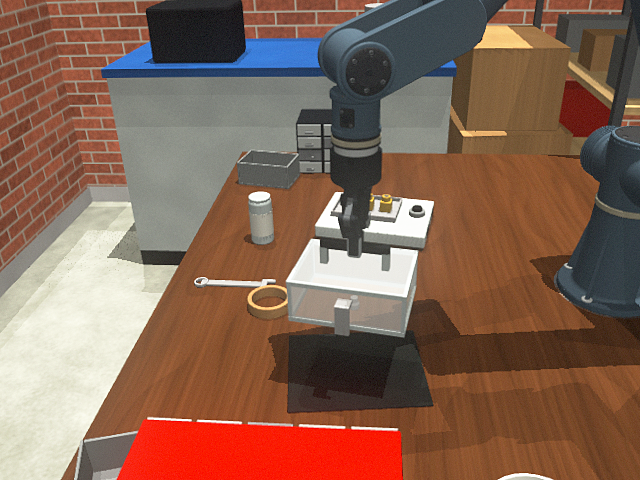

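View pics/w22.png

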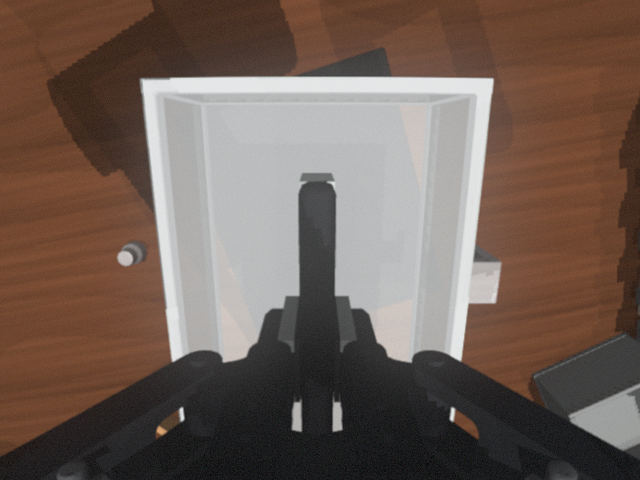

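```bash
for k in 1; do
python3 -m inch '[[1,[-0.03,-0.2,0],[0,0,0]],[1,[-0.08,-0.5,0],[0,0,0]],[1,[-0.12,-0.75,0],[0,0,0]],[1,[-0.15,-0.93,0],[0,0,0]]]'
python3 -m inch '[[1,[-0.04,-0.25,0],[0,0,0]],[1,[-0.08,-0.5,0],[0,0,0]],[1,[-0.12,-0.75,0],[0,0,0]],[1,[-0.15,-0.93,0],[0,0,0]]]'
python3 -m inch '[[1,[-0.04,-0.25,0],[0,0,0]],[1,[-0.08,-0.5,0],[0,0,0]],[1,[-0.12,-0.75,0],[0,0,0]],[1,[-0.15,-0.93,0],[0,0,0]]]'
python3 -m inch '[[1,[-0.04,-0.25,0],[0,0,0]],[1,[-0.08,-0.5,0],[0,0,0]],[1,[-0.12,-0.75,0],[0,0,0]],[1,[-0.15,-0.93,0],[0,0,0]]]'
python3 -m inch '[[1,[-0.04,-0.25,0],[0,0,0]],[1,[-0.08,-0.5,0],[0,0,0]],[1,[-0.12,-0.75,0],[0,0,0]],[1,[-0.15,-0.93,0],[0,0,0]]]'
python3 -m inch '[[1,[-0.04,-0.25,0],[0,0,0]],[1,[-0.08,-0.5,0],[0,0,0]],[1,[-0.12,-0.75,0],[0,0,0]],[1,[-0.15,-0.92,0],[0,0,0]],[1,[-0.15,-0.92,0],[0,0,0]],[1,[-0.15,-0.92,0],[0,0,0]],[1,[-0.15,-0.92,0],[0,0,0]]]'
done
python3 - <<'E'
from h import *
s=sense(); T=R.from_quat(s["tool_rot"]).as_matrix();print(s["tcp_pos"],np.degrees(np.arctan2(T[1,1],T[0,1])),s["finger_gap"],s["force"],T[:,2],s["ft_torque"])
ci,p,d=cap("side","d23");cv2.imwrite("pics/d23c.png",cv2.resize(p[80:330,180:500],(800,625))[:600]);np.save("pics/d23.npy",d)
ci=camera_info("wrist");p,d=snapshot("wrist");cv2.imwrite("pics/w23.png",p);np.save("pics/w23.npy",d); import pickle;pickle.dump(ci,open("pics/w23.pkl","wb"))
E
```

```text
t: 36.5
tcp_pos: [0.529, 0.1868, 0.2384]
tool_rot: [0.093, 0.996, -0.001, -0.002]
force: [0.1, -1.3, -3.3]
finger_gap: 0.129
t: 36.9
tcp_pos: [0.5267, 0.0927, 0.2386]
tool_rot: [0.093, 0.996, -0.0, -0.001]
force: [-0.2, 0.2, -3.1]
finger_gap: 0.125
t: 37.3
tcp_pos: [0.5243, -0.0014, 0.2387]
tool_rot: [0.093, 0.996, -0.0, -0.001]
force: [0.8, 0.2, -3.3]
finger_gap: 0.127
t: 37.7
tcp_pos: [0.522, -0.0955, 0.2387]
tool_rot: [0.093, 0.996, 0.0, -0.001]
force: [-0.4, -0.2, -3.3]
finger_gap: 0.13
t: 38.1
tcp_pos: [0.5196, -0.1896, 0.2387]
tool_rot: [0.093, 0.996, 0.0, -0.001]
force: [0.0, 0.7, -3.4]
finger_gap: 0.123
t: 38.8
tcp_pos: [0.5177, -0.2801, 0.2397]
tool_rot: [0.093, 0.996, 0.001, -0.001]
force: [0.9, 0.3, -2.8]
finger_gap: 0.122
[ 0.51765291 -0.28008963  0.23967153] 79.3777349382832 0.121719685385757 [ 0.93246909  0.31853985 -2.8280457 ] [-0.00103712  0.00165165 -0.9999981 ] [ 0.01831919  0.04302908 -0.05950438]
```

View pics/d23c.png

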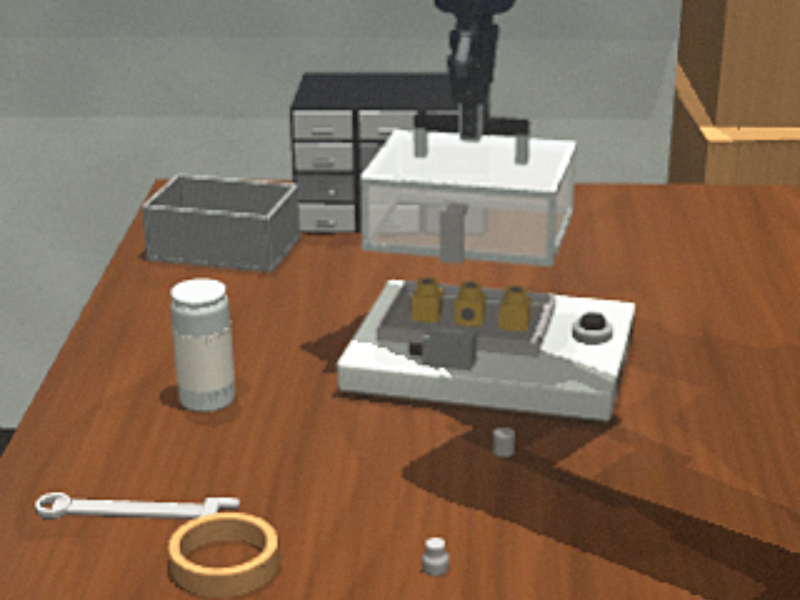

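View pics/w23.png

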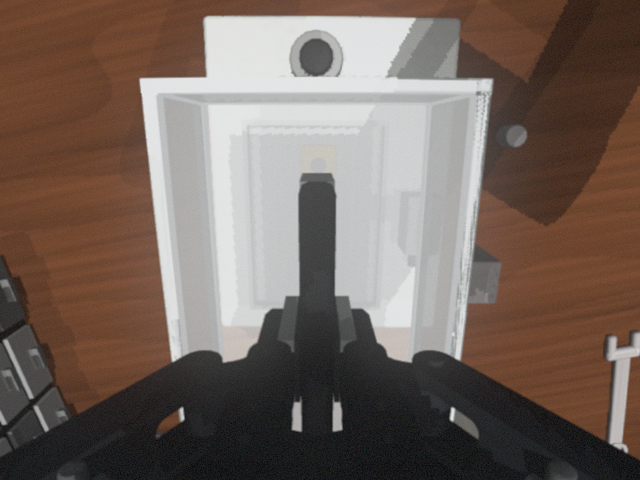

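Run:
```python
from h import *
import pickle
ci=pickle.load(open("pics/w23.pkl","rb")); T23=np.array([0.51765,-0.28009,0.23967])
# relative cam pose to the tool is fixed: build w5's camera using same offset
def rel(img,ci,z):
    p=cv2.imread(img); g=cv2.cvtColor(p,cv2.COLOR_BGR2GRAY)
    return p,g
Tx=np.array([-.983,.1848,0]);Ty=np.array([.1848,.983,0])
dT=np.array([0.51741-0.51765,-0.28106+0.28009,0.30281-0.23967])
ci5=dict(ci);ci5["origin"]=ci["origin"]+dT
for nm,c,T,zt,fr in(("w5",ci5,T23+dT,T23[2]+dT[2]-.0926+.075,[[137,79],[497,79]]),("w23",ci,T23,T23[2]-.0966+.075,[[141,78],[492,78]])):
    P=plane(c,fr,zt)-T; print(nm,"tool x,y of front corners",(P@Tx).round(4),(P@Ty).round(4), "z",zt)
d=np.load("pics/w23.npy");C=cloud(ci,d)
m=(C[...,2]>.15)&(C[...,2]<.21); 
sub=C[250:305,465:500].reshape(-1,3); print(sub[::150].round(3))
# edge rows
for n in("w5","w23"):
    g=cv2.cvtColor(cv2.imread(f"pics/{n}.png"),cv2.COLOR_BGR2GRAY).astype(int)
    print(n,"col250 rows",[(r,g[r,250]) for r in range(72,102,2)]); print("row180 cols L",[(c,g[180,c]) for c in range(140,172,3)]);
```

```text
w5 tool x,y of front corners [0.0914 0.0917] [-0.0692  0.0683] z 0.28521
w23 tool x,y of front corners [0.0923 0.0925] [-0.0692  0.068 ] z 0.21806999999999999
[[ 0.508 -0.213  0.217]
 [ 0.524 -0.196  0.182]
 [ 0.523 -0.195  0.193]
 [ 0.523 -0.192  0.199]
 [ 0.516 -0.211  0.217]
 [ 0.526 -0.2    0.2  ]
 [ 0.53  -0.195  0.198]
 [ 0.522 -0.214  0.217]
 [ 0.534 -0.202  0.197]
 [ 0.537 -0.198  0.198]
 [ 0.54  -0.193  0.198]
 [ 0.54  -0.206  0.199]
 [ 0.543 -0.201  0.198]]
w5 col250 rows [(72, np.int64(226)), (74, np.int64(225)), (76, np.int64(226)), (78, np.int64(225)), (80, np.int64(226)), (82, np.int64(227)), (84, np.int64(226)), (86, np.int64(226)), (88, np.int64(226)), (90, np.int64(226)), (92, np.int64(224)), (94, np.int64(191)), (96, np.int64(179)), (98, np.int64(182)), (100, np.int64(179))]
row180 cols L [(140, np.int64(87)), (143, np.int64(95)), (146, np.int64(116)), (149, np.int64(214)), (152, np.int64(215)), (155, np.int64(217)), (158, np.int64(216)), (161, np.int64(198)), (164, np.int64(188)), (167, np.int64(184)), (170, np.int64(168))]
w23 col250 rows [(72, np.int64(227)), (74, np.int64(228)), (76, np.int64(229)), (78, np.int64(227)), (80, np.int64(227)), (82, np.int64(228)), (84, np.int64(229)), (86, np.int64(228)), (88, np.int64(229)), (90, np.int64(228)), (92, np.int64(210)), (94, np.int64(185)), (96, np.int64(181)), (98, np.int64(183)), (100, np.int64(180))]
row180 cols L [(140, np.int64(88)), (143, np.int64(88)), (146, np.int64(91)), (149, np.int64(98)), (152, np.int64(220)), (155, np.int64(224)), (158, np.int64(225)), (161, np.int64(222)), (164, np.int64(207)), (167, np.int64(192)), (170, np.int64(185))]
```

```bash
python3 -m inch '[[1,[-0.01,-0.012,0.15],[0,0,0]],[1,[-0.01,-0.012,0.3],[0,0,0]],[1,[-0.01,-0.012,0.45],[0,0,0]],[1,[-0.01,-0.012,0.6],[0,0,0]],[1,[-0.01,-0.012,0.68],[0,0,0]],[1,[-0.01,-0.012,0.68],[0,0,0]],[1,[-0.01,-0.012,0.68],[0,0,0]],[1,[-0.01,-0.012,0.68],[0,0,0]],[1,[-0.01,-0.012,0.68],[0,0,0]],[1,[-0.01,-0.012,0.68],[0,0,0]]]'
python3 - <<'E'
from h import *
for i in range(3):
    s=sense(); T=R.from_quat(s["tool_rot"]).as_matrix();print(s["tcp_pos"],np.degrees(np.arctan2(T[1,1],T[0,1])),s["finger_gap"],s["force"])
    ci,p,d=cap("side",f"d24{i}")
cv2.imwrite("pics/d24c.png",cv2.resize(p[150:250,300:450],(800,533),interpolation=cv2.INTER_CUBIC))
ci,p,d=cap("wrist","w24")
E
```

```text
t: 39.9
tcp_pos: [0.519, -0.2831, 0.1727]
tool_rot: [0.093, 0.996, -0.0, 0.0]
force: [1.1, -0.2, -3.4]
finger_gap: 0.126
[ 0.51897163 -0.28311819  0.17268428] 79.33049068881992 0.12594889110647703 [ 1.12910136 -0.20233815 -3.40065417]
[ 0.51889582 -0.28307756  0.17253816] 79.32847936606308 0.12499354121770437 [-0.00768034  0.59654835 -4.26861094]
[ 0.51881199 -0.28301926  0.17241533] 79.32855829716091 0.12638807521111298 [ 0.55872662  0.08733346 -3.09055104]
```

View pics/d24c.png

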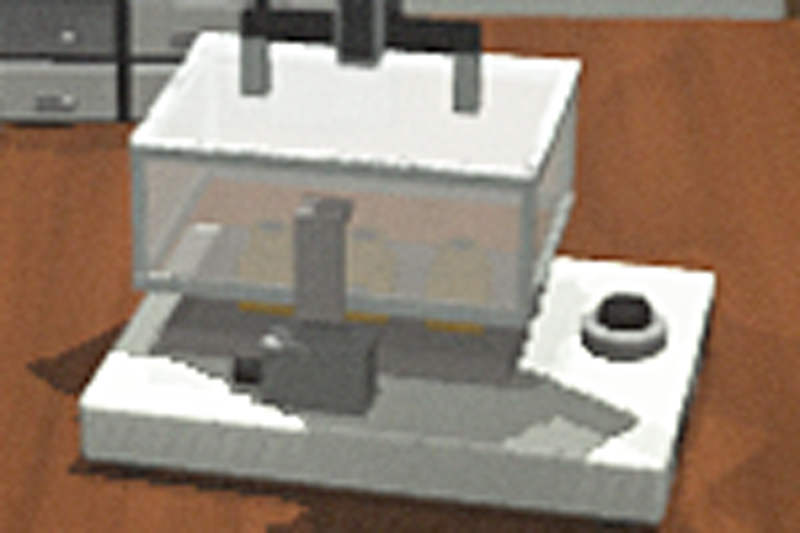

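View pics/w24.png

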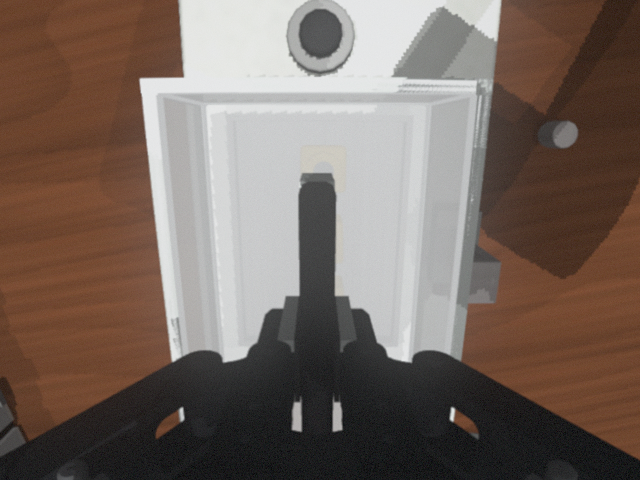

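```bash
python3 -m inch '[[1,[0.004,0.008,0],[0,0,0]],[1,[0.004,0.008,0],[0,0,0]],[1,[0.004,0.008,0],[0,0,0]],[1,[0.004,0.008,0],[0,0,0]],[1,[0.004,0.008,0],[0,0,0]],[1,[0.004,0.008,0],[0,0,0]],[1,[0.004,0.008,0],[0,0,0]],[1,[0.004,0.008,0],[0,0,0]],[1,[0.004,0.008,0],[0,0,0]],[1,[0.004,0.008,0],[0,0,0]]]'
```

```text
t: 41.1
tcp_pos: [0.5185, -0.282, 0.1721]
tool_rot: [0.093, 0.996, -0.0, 0.0]
force: [-0.1, -0.4, -3.0]
finger_gap: 0.124
```

```bash
python3 -m inch '[[1,[0.001,0.004,0.02],[0,0,0]],[1,[0.001,0.004,0.04],[0,0,0]],[1,[0.001,0.004,0.06],[0,0,0]],[1,[0.001,0.004,0.08],[0,0,0]],[1,[0.001,0.004,0.1],[0,0,0]],[1,[0.001,0.004,0.12],[0,0,0]],[1,[0.001,0.004,0.14],[0,0,0]],[1,[0.001,0.004,0.15],[0,0,0]],[1,[0.001,0.004,0.15],[0,0,0]],[1,[0.001,0.004,0.15],[0,0,0]]]'
python3 - <<'E'
from h import *
s=sense(); print(s["tcp_pos"],s["finger_gap"],s["force"],s["ft_torque"])
ci,p,d=cap("side","d25")
cv2.imwrite("pics/d25c.png",cv2.resize(p[150:250,300:450],(800,533),interpolation=cv2.INTER_CUBIC))
E
```

```text
t: 42.1
tcp_pos: [0.5185, -0.2817, 0.1571]
tool_rot: [0.093, 0.996, -0.0, 0.0]
force: [-0.4, 0.1, -4.0]
finger_gap: 0.128
[ 0.51848272 -0.28166249  0.15709009] 0.1282372845727505 [-0.44240229  0.05946959 -3.98944293] [-0.01124292  0.02603256 -0.00047346]
```

View pics/d25c.png

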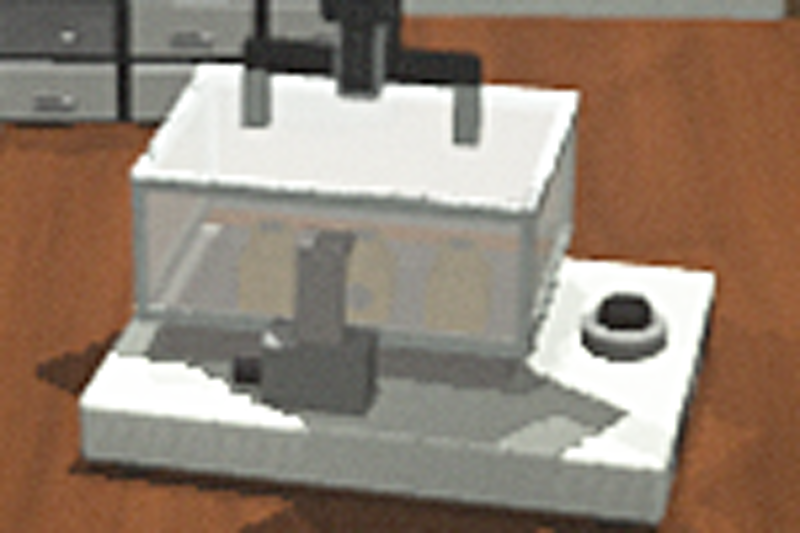

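The tongue has entered the slot with no contact force. I'll go on down gently.

```bash
python3 -m inch '[[1,[0,0,0.02],[0,0,0]],[1,[0,0,0.04],[0,0,0]],[1,[0,0,0.06],[0,0,0]],[1,[0,0,0.08],[0,0,0]],[1,[0,0,0.1],[0,0,0]],[1,[0,0,0.12],[0,0,0]],[1,[0,0,0.14],[0,0,0]],[1,[0,0,0.16],[0,0,0]],[1,[0,0,0.18],[0,0,0]],[1,[0,0,0.19],[0,0,0]],[1,[0,0,0.19],[0,0,0]],[1,[0,0,0.19],[0,0,0]]]'
python3 - <<'E'
from h import *
s=sense(); print(s["tcp_pos"],s["finger_gap"],s["force"],s["ft_torque"])
E
```

```text
t: 43.35
tcp_pos: [0.5185, -0.2817, 0.1381]
tool_rot: [0.093, 0.996, -0.0, 0.0]
force: [0.6, -0.9, -3.6]
finger_gap: 0.122
[ 0.51848245 -0.28166833  0.1380938 ] 0.122156290665876 [ 0.5654592  -0.9060022  -3.63352847] [0.00620007 0.00466424 0.00842233]
```

```bash
python3 -m inch '[[1,[0,0,0.007],[0,0,0]],[1,[0,0,0.014],[0,0,0]],[1,[0,0,0.02],[0,0,0]],[1,[0,0,0.025],[0,0,0]],[1,[0,0,0.025],[0,0,0]],[1,[0,0,0.025],[0,0,0]]]'
python3 - <<'E'
from h import *
s=sense(); print(s["tcp_pos"],s["finger_gap"],s["force"],s["ft_torque"])
ci,p,d=cap("side","d26")
cv2.imwrite("pics/d26c.png",cv2.resize(p[150:250,300:450],(800,533),interpolation=cv2.INTER_CUBIC))
E
```

```text
t: 43.95
tcp_pos: [0.5185, -0.2821, 0.1366]
tool_rot: [0.093, 0.996, -0.001, 0.0]
force: [-3.0, -0.5, 6.6]
finger_gap: 0.121
[ 0.51845609 -0.28211695  0.136634  ] 0.12143226476144786 [-3.03354136 -0.50527279  6.61993889] [0.06532213 0.39035469 0.03926882]
```

View pics/d26c.png

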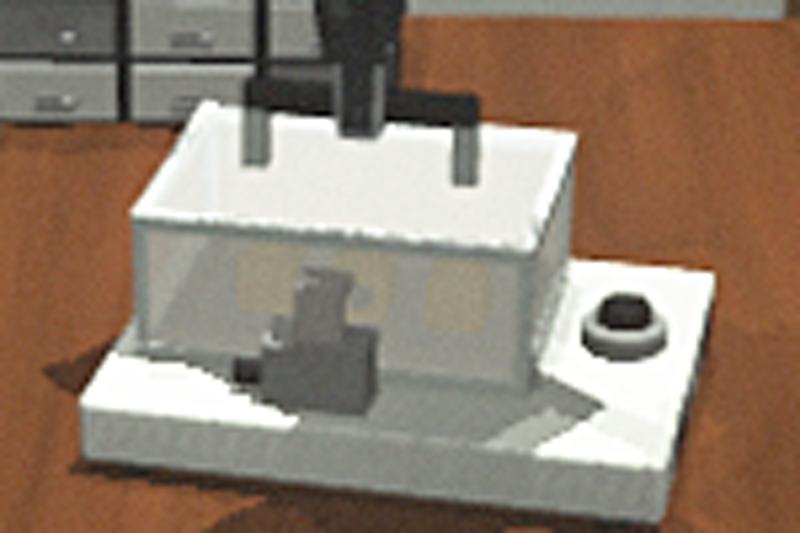

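The hood is down on the deck, supported at the expected height. Releasing and rising.

```bash
python3 -m inch '[[0.6,[0,0,0],[0,0,0]],[0.3,[0,0,0],[0,0,0]],[0,[0,0,0],[0,0,0]],[-0.4,[0,0,0],[0,0,0]],[-0.4,[0,0,0],[0,0,0]],[-0.4,[0,0,0],[0,0,0]],[-0.4,[0,0,0],[0,0,0]],[-0.4,[0,0,0],[0,0,0]]]'; python3 -m inch '[[-0.4,[0,0,-0.2],[0,0,0]],[-0.4,[0,0,-0.6],[0,0,0]],[-0.4,[0,0,-1],[0,0,0]],[-0.4,[0,0,-1],[0,0,0]],[-0.4,[0,0,-1],[0,0,0]]]'
python3 - <<'E'
from h import *
s=sense(); print(s["tcp_pos"],s["finger_gap"],s["force"],s["ft_torque"])
ci,p,d=cap("side","d27")
cv2.imwrite("pics/d27c.png",cv2.resize(p[150:250,300:450],(800,533),interpolation=cv2.INTER_CUBIC))
ci=camera_info("wrist");p,d=snapshot("wrist");cv2.imwrite("pics/w27.png",p);C=cloud(ci,d)
m=(C[...,2]>.147)&(C[...,2]<.17)&(p.max(2)<110)&(np.hypot(C[...,0]-.518,C[...,1]+.28)<.075)
P=C[m]; print(len(P),P.mean(0),cv2.minAreaRect((P[:,:2]*1000).astype(np.float32)),"ztop",np.percentile(P[:,2],[50,90]))
m=(abs(C[...,2]-.115)<.006)&(np.hypot(C[...,0]-.518,C[...,1]+.28)<.12);P=C[m];A=np.c_[P[:,:2]-[.518,-.281],np.ones(len(P))];print("hood top plane",np.linalg.lstsq(A,P[:,2],rcond=None)[0],len(P))
E
```

```text
t: 44.8
tcp_pos: [0.5185, -0.2816, 0.1355]
tool_rot: [0.093, 0.996, -0.0, 0.0]
force: [-0.4, -0.3, -0.2]
finger_gap: 0.699
t: 45.3
tcp_pos: [0.5188, -0.2819, 0.2366]
tool_rot: [0.093, 0.996, -0.001, 0.001]
force: [0.1, 0.9, -1.4]
finger_gap: 0.703
[ 0.51878703 -0.28185393  0.23664897] 0.702692371511576 [ 0.06669304  0.85131257 -1.37956752] [0.01374952 0.02722487 0.01492621]
3388 [ 0.513889   -0.28170213  0.157754  ] ((517.818359375, -282.4662170410156), (11.095918655395508, 110.13362884521484), 79.23274230957031) ztop [0.15782246 0.1587604 ]
hood top plane [-0.00050921  0.00047062  0.1150677 ] 46503
```

View pics/d27c.png

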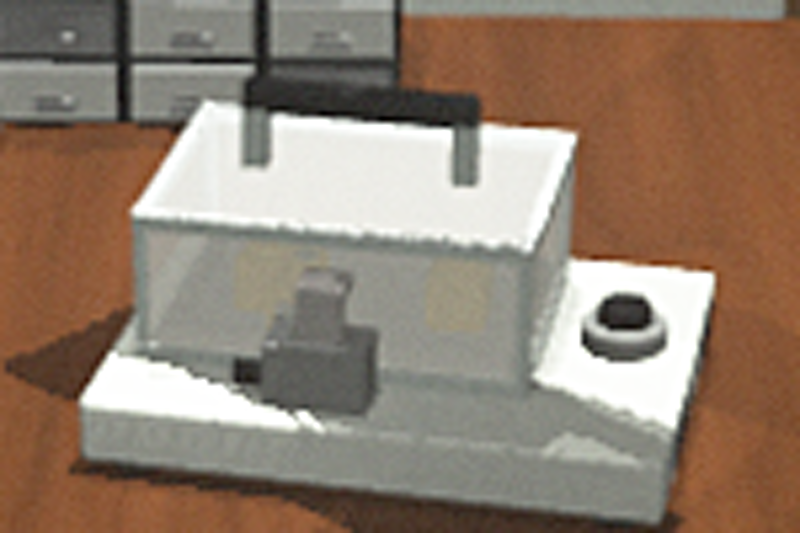

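View pics/w27.png

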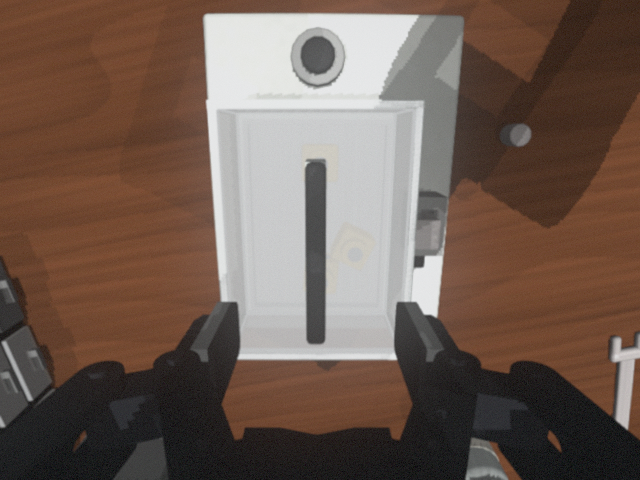

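The hood is home and level (top plane 0.115 m), but the middle valve has been knocked sideways and now shows at (352,250) through the hood. I'll check it's still in the pan.

Run:
```python
from h import *
ci=camera_info("wrist");p=cv2.imread("pics/w27.png")
c,s=np.cos(np.radians(-10.6)),np.sin(np.radians(-10.6))
for z in(.072,.084):
    P=plane(ci,[[355,255],[338,232],[372,240],[345,272]],z)[:,:2]-[.5183,-.282]; print(z,(P@np.array([[c,-s],[s,c]])).round(4).tolist())
cv2.imwrite("pics/w27c.png",cv2.resize(p[100:360,220:420],(600,780),interpolation=cv2.INTER_CUBIC)[:600])
c2=camera_info("side");q=cv2.imread("pics/d27.png");cv2.imwrite("pics/d27d.png",cv2.resize(q[180:230,320:410],(800,444),interpolation=cv2.INTER_CUBIC))
# predicted side px of candidate
M=np.array([[c,-s],[s,c]])
for off in P@M:
    W=np.r_[np.array([.5183,-.282])+off@M.T, .064]; print(proj(c2,W))
```

```text
0.072 [[0.0226, 0.0316], [0.0035, 0.0176], [0.0101, 0.0449], [0.0371, 0.0238]]
0.084 [[0.0189, 0.0304], [0.0005, 0.0169], [0.0068, 0.0431], [0.0328, 0.0229]]
[[357.11300208 204.46916194]]
[[365.33588585 202.88876754]]
[[360.75028666 207.09163516]]
[[352.34926948 202.69840201]]
```

View pics/w27c.png

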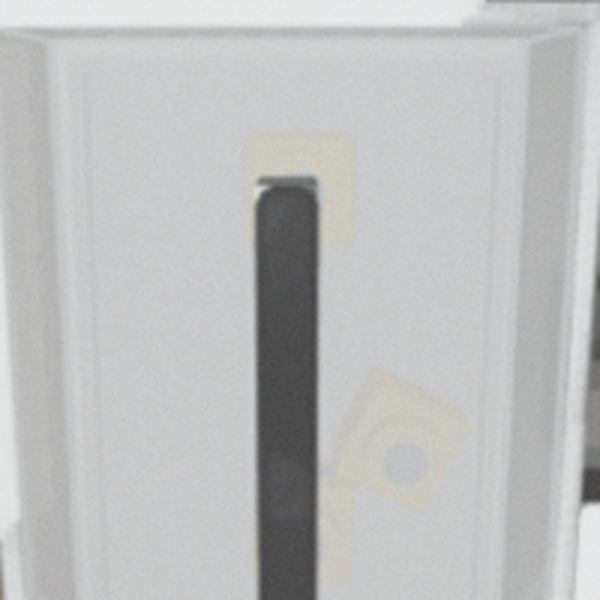

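View pics/d27d.png

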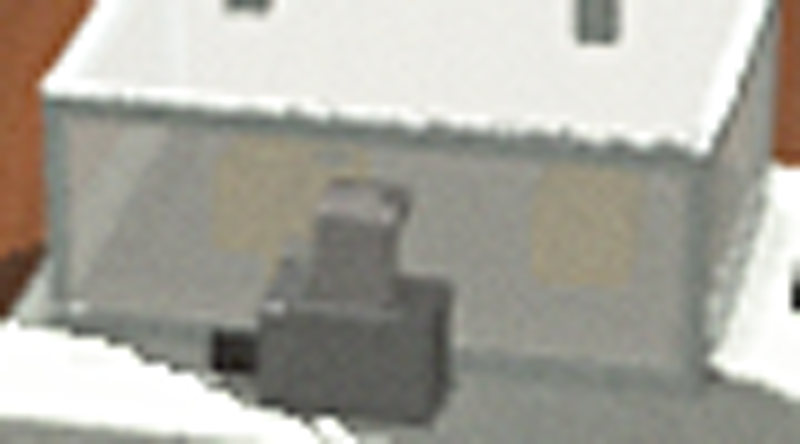

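The knocked valve is upright inside the pan at about (+19, +30) mm, so the hood stays home. I'll move over the button with the fingers shut.

```bash
python3 -m inch '[[1,[0.3,0,0],[0,0,0]],[1,[0.66,0,0],[0,0,0]],[1,[0.66,0,0],[0,0,0]]]'; python3 -m inch '[[1,[0.3,0,0.2],[0,0,0]],[1,[0.66,0,0.6],[0,0,0]],[1,[0.66,0,1],[0,0,0]],[1,[0.66,0,1],[0,0,0]],[1,[0.66,0,1],[0,0,0]],[1,[0.66,0,1],[0,0,0]],[1,[0.66,0,1],[0,0,0]]]'
python3 - <<'E'
from h import *
s=sense(); print(s["tcp_pos"],s["finger_gap"],s["force"])
ci=camera_info("wrist");p,d=snapshot("wrist");cv2.imwrite("pics/w28.png",p)
print(plane(ci,[[316,134]],.058))
b=plane(ci,[[320,240]],.058);print(b)
ci=camera_info("side");p,d=snapshot("side");cv2.imwrite("pics/d28.png",cv2.resize(p[100:260,300:500],(800,640))[:600])
import pickle
c=pickle.load(open("pics/w12.pkl","rb"));print("button w12",plane(c,[[316,134]],.058))
c=pickle.load(open("pics/w20.pkl","rb"));print("button w20",plane(c,[[215,123]],.058))
E
```

```text
t: 45.7
tcp_pos: [0.4482, -0.266, 0.233]
tool_rot: [0.094, 0.996, 0.003, -0.005]
force: [1.5, 0.1, -0.2]
finger_gap: 0.194
t: 46.4
tcp_pos: [0.3904, -0.2585, 0.1372]
tool_rot: [0.093, 0.996, -0.002, 0.002]
force: [-0.5, -0.3, 0.4]
finger_gap: -0.004
[ 0.3904147  -0.25845683  0.13723888] -0.004232342887627561 [-0.49989703 -0.309085    0.41401308]
[[ 0.32107582 -0.24659961  0.058     ]]
[[ 0.37986641 -0.25523508  0.058     ]]
button w12 [[ 0.39289874 -0.25735549  0.058     ]]
button w20 [[ 0.39262214 -0.2564777   0.058     ]]
```

View pics/w28.png

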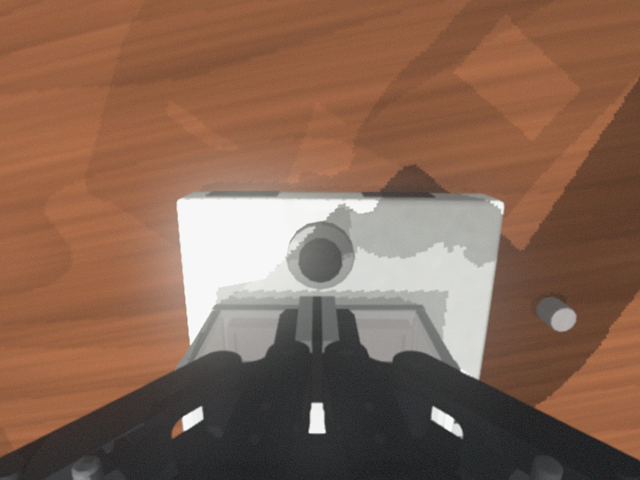

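View pics/d28.png

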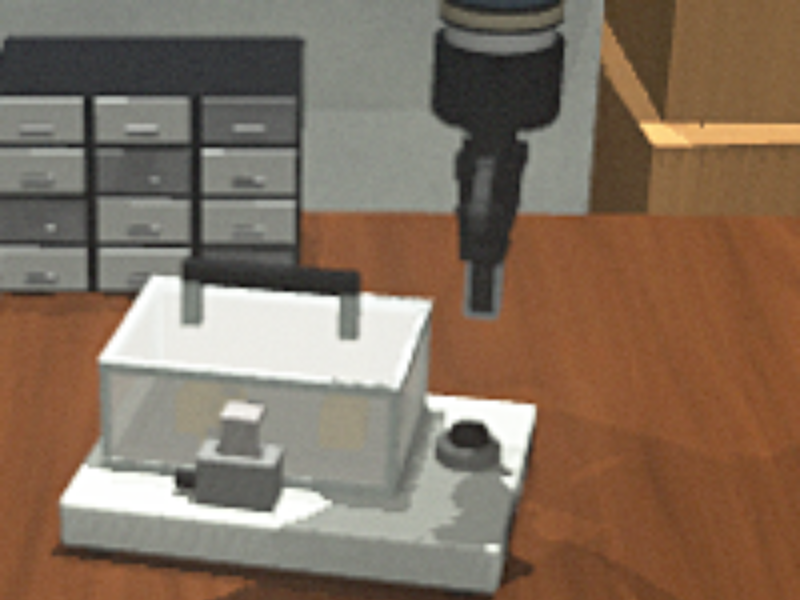

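```bash
python3 -m inch '[[1,[0.015,0.012,0.2],[0,0,0]],[1,[0.015,0.012,0.4],[0,0,0]],[1,[0.015,0.012,0.6],[0,0,0]],[1,[0.015,0.012,0.7],[0,0,0]],[1,[0.015,0.012,0.74],[0,0,0]],[1,[0.015,0.012,0.74],[0,0,0]],[1,[0.015,0.012,0.74],[0,0,0]]]'
python3 - <<'E'
from h import *
s=sense(); print(s["tcp_pos"],s["force"])
ci=camera_info("side");p,d=snapshot("side");cv2.imwrite("pics/d29.png",cv2.resize(p[130:250,300:460],(800,600)))
E
```

```text
t: 47.2
tcp_pos: [0.3877, -0.2559, 0.0622]
tool_rot: [0.093, 0.996, -0.0, 0.0]
force: [0.1, 0.4, 1.1]
finger_gap: -0.002
[ 0.38771938 -0.25586267  0.06219583] [0.10599485 0.36329198 1.11264209]
```

View pics/d29.png

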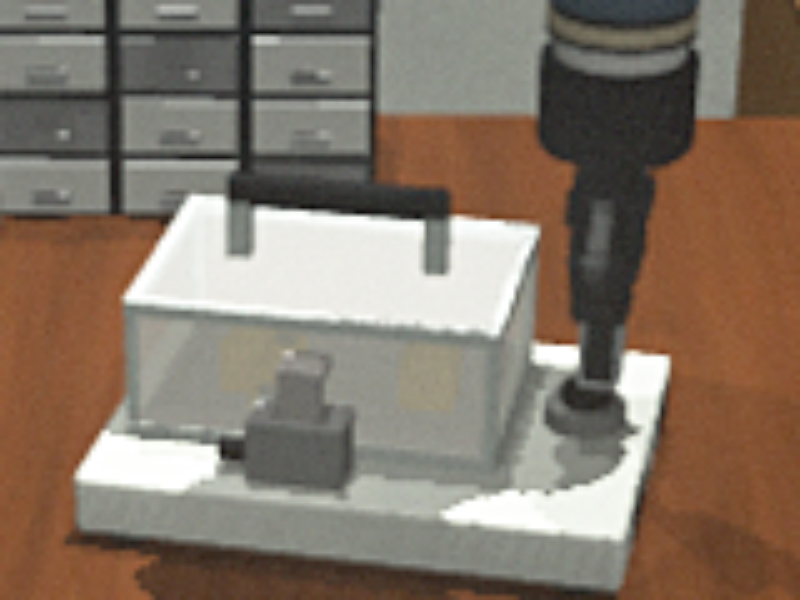

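```bash
python3 -m inch '[[1,[-0.01,0,0.03],[0,0,0]],[1,[-0.01,0,0.06],[0,0,0]],[1,[-0.01,0,0.08],[0,0,0]],[1,[-0.01,0,0.1],[0,0,0]],[1,[-0.01,0,0.1],[0,0,0]],[1,[-0.01,0,0.1],[0,0,0]]]'
```

```text
t: 47.85
tcp_pos: [0.3887, -0.2563, 0.0554]
tool_rot: [0.093, 0.996, -0.001, 0.001]
force: [-5.0, 3.5, 40.4]
finger_gap: 0.002
```

40 N at z = 0.0554 is far more than the button spring, so the 4 mm front offset probably put the fingers on the collar. I'll back off and look.

```bash
python3 -m inch '[[1,[0,0,-0.15],[0,0,0]],[1,[0,0,-0.4],[0,0,0]],[1,[0.2,0,-0.6],[0,0,0]],[1,[0.6,0,-0.8],[0,0,0]],[1,[0.6,0,-0.8],[0,0,0]],[1,[0.6,0,-0.8],[0,0,0]],[1,[0.6,0,-0.8],[0,0,0]]]'
python3 - <<'E'
from h import *
s=sense(); print(s["tcp_pos"],s["force"])
ci=camera_info("wrist");p,d=snapshot("wrist");cv2.imwrite("pics/w30.png",p)
C=cloud(ci,d); m=(np.hypot(C[...,0]-.3925,C[...,1]+.257)<.03)&(C[...,2]<.075)
hist=np.histogram(C[m][:,2],bins=np.arange(.034,.074,.002)); print(list(zip(hist[1].round(3),hist[0])))
g=p.max(2)
mb=m&(g<85)&(C[...,2]>.05);P=C[mb];print("button",len(P),P.mean(0),cv2.minEnclosingCircle((P[:,:2]*1000).astype(np.float32)))
mc=m&(C[...,2]>.045);P=C[mc];print("collar+button",len(P),cv2.minEnclosingCircle((P[:,:2]*1000).astype(np.float32)),np.percentile(C[m&(g>=95)&(C[...,2]>.044)][:,2],[10,50,90]))
E
```

```text
t: 48.55
tcp_pos: [0.3304, -0.2457, 0.1315]
tool_rot: [0.093, 0.996, -0.001, 0.001]
force: [0.7, -0.7, 0.3]
finger_gap: -0.001
[ 0.33035589 -0.24569122  0.13145852] [ 0.7239303  -0.69626223  0.32763035]
[(np.float64(0.034), np.int64(0)), (np.float64(0.036), np.int64(0)), (np.float64(0.038), np.int64(52)), (np.float64(0.04), np.int64(75)), (np.float64(0.042), np.int64(0)), (np.float64(0.044), np.int64(0)), (np.float64(0.046), np.int64(0)), (np.float64(0.048), np.int64(0)), (np.float64(0.05), np.int64(0)), (np.float64(0.052), np.int64(0)), (np.float64(0.054), np.int64(0)), (np.float64(0.056), np.int64(0)), (np.float64(0.058), np.int64(0)), (np.float64(0.06), np.int64(0)), (np.float64(0.062), np.int64(0)), (np.float64(0.064), np.int64(0)), (np.float64(0.066), np.int64(0)), (np.float64(0.068), np.int64(0)), (np.float64(0.07), np.int64(0))]
button 0 [nan nan nan] ((0.0, 0.0), 0.0)<stdin>:7: RuntimeWarning: Mean of empty slice.
  ret = um.true_divide(
Traceback (most recent call last):
IndexError: index -1 is out of bounds for axis 0 with size 0
```

View pics/w30.png

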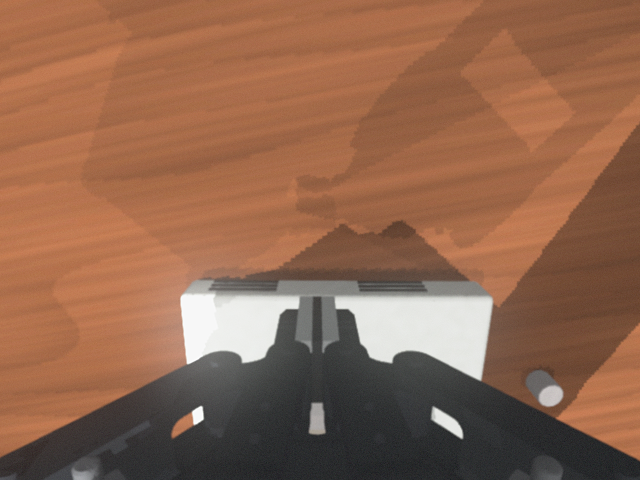

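The fingers hide the button from here. I'll rise and move over the hood side for a clear view.

```bash
python3 -m inch '[[1,[0,0,-0.45],[0,0,0]],[1,[0,0,-0.9],[0,0,0]],[1,[-0.5,0,-0.9],[0,0,0]],[1,[-0.95,0,-0.9],[0,0,0]],[1,[-0.95,0,-0.9],[0,0,0]],[1,[-0.95,0,-0.9],[0,0,0]],[1,[-0.95,0,-0.9],[0,0,0]]]'
python3 - <<'E'
from h import *
s=sense(); print(s["tcp_pos"],s["force"])
ci=camera_info("wrist");p,d=snapshot("wrist");cv2.imwrite("pics/w31.png",p)
C=cloud(ci,d); m=(np.hypot(C[...,0]-.3925,C[...,1]+.257)<.03)&(C[...,2]<.075)
hist=np.histogram(C[m][:,2],bins=np.arange(.034,.074,.002)); print([(float(a.round(3)),int(b)) for a,b in zip(hist[1],hist[0])])
mc=m&(C[...,2]>.045);P=C[mc];print("collar+button",len(P),cv2.minEnclosingCircle((P[:,:2]*1000).astype(np.float32)))
for z in(.0555,.057):
    P=C[m&(C[...,2]>z)];
    if len(P): print(z,len(P),P.mean(0),cv2.minEnclosingCircle((P[:,:2]*1000).astype(np.float32)))
u=proj(ci,[.3925,-.257,.058])[0].astype(int);print(u)
cv2.imwrite("pics/w31c.png",cv2.resize(p[max(0,u[1]-50):u[1]+50,u[0]-60:u[0]+60],(720,600),interpolation=cv2.INTER_CUBIC))
E
```

```text
t: 49.3
tcp_pos: [0.4218, -0.2613, 0.2204]
tool_rot: [0.093, 0.996, 0.001, -0.001]
force: [-0.2, 0.6, -0.2]
finger_gap: -0.002
[ 0.42184898 -0.2613459   0.22038279] [-0.18412668  0.55566199 -0.16123516]
[(0.034, 0), (0.036, 1), (0.038, 920), (0.04, 1155), (0.042, 11), (0.044, 8), (0.046, 4), (0.048, 27), (0.05, 627), (0.052, 627), (0.054, 13), (0.056, 9), (0.058, 50), (0.06, 424), (0.062, 391), (0.064, 0), (0.066, 0), (0.068, 0), (0.07, 0)]
collar+button 2176 ((392.453369140625, -257.79681396484375), 20.931303024291992)
0.0555 877 [ 0.39199116 -0.25768985  0.06171397] ((392.4888610839844, -257.7469787597656), 12.89443302154541)
0.057 871 [ 0.39205978 -0.2577105   0.06175238] ((392.4327697753906, -257.84234619140625), 12.874382019042969)
[315 189]
```

View pics/w31c.png

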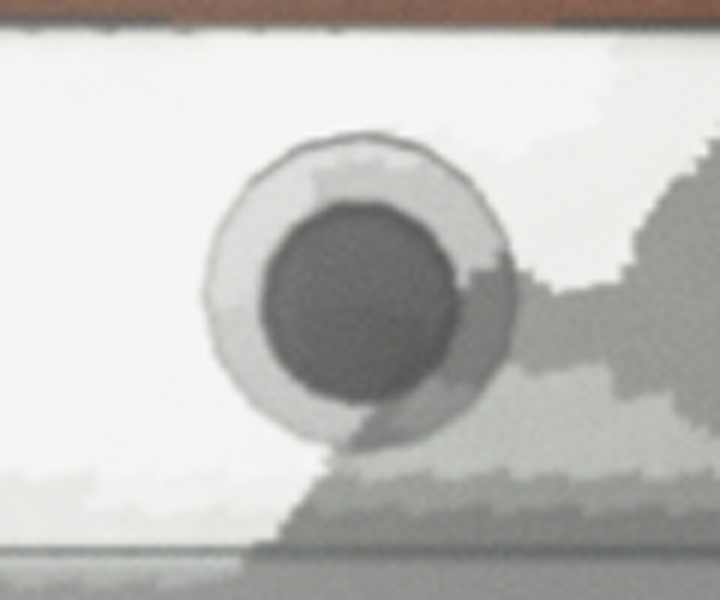

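View pics/w31.png

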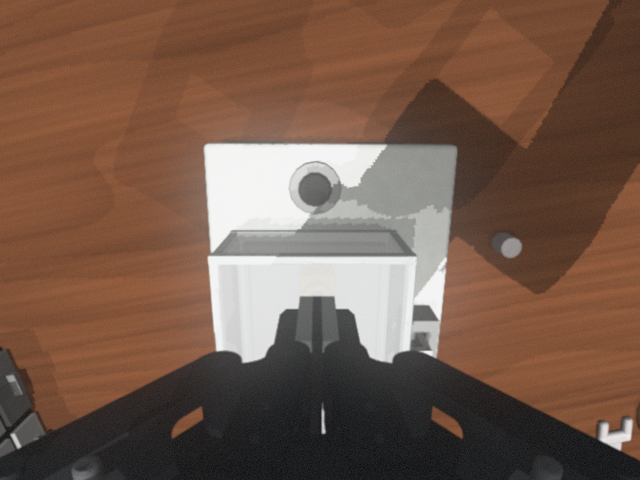

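The depth shows the button top at 0.0617, not 0.058, and the collar at 0.052. The 40 N at 0.0554 was therefore the button's end stop, about 6 mm down. I'll compare with the button height before the press and check the hood.

Run:
```python
from h import *
import pickle
for t in("w12","w20"):
    ci=pickle.load(open(f"pics/{t}.pkl","rb"));C=cloud(ci,np.load(f"pics/{t}.npy"))
    r=np.hypot(C[...,0]-.3925,C[...,1]+.2578);print(t,np.median(C[...,2][r<.009]),np.median(C[...,2][(r>.015)&(r<.018)]),np.median(C[...,2][(r>.025)&(r<.03)]))
ci=camera_info("side");p,d=snapshot("side");cv2.imwrite("pics/d32.png",cv2.resize(p[130:250,300:460],(800,600)))
ci=camera_info("wrist");p,d=snapshot("wrist");C=cloud(ci,d)
m=(abs(C[...,2]-.115)<.006)&(np.hypot(C[...,0]-.518,C[...,1]+.28)<.12);P=C[m];A=np.c_[P[:,:2]-[.518,-.281],np.ones(len(P))];print("hood top plane",np.linalg.lstsq(A,P[:,2],rcond=None)[0],len(P))
```

```text
w12 0.3467074775016525 0.05199494929599985 0.04009468173256081
w20 0.0621089652778275 0.05205102672747006 0.04004234746676216
hood top plane [ 0.00414418 -0.00017523  0.11519588] 16058
```

View pics/d32.png

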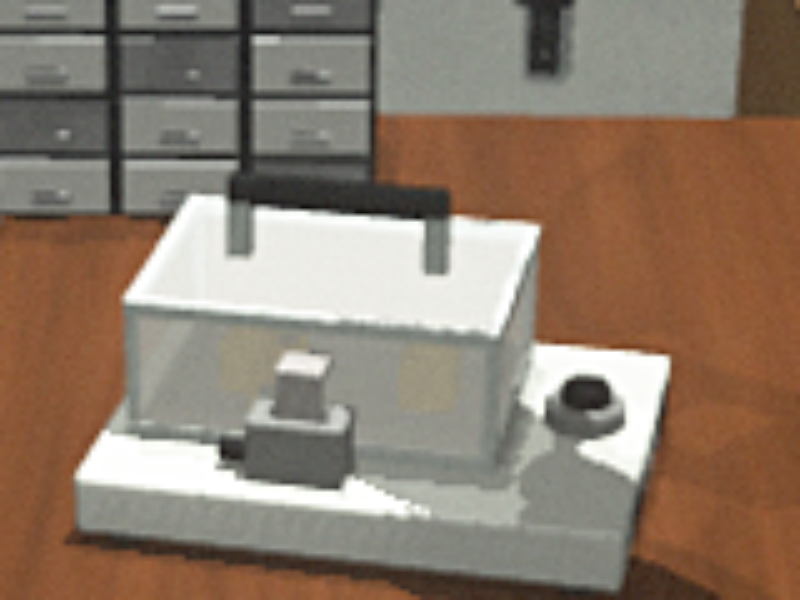

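The button is up and the hood is level. The spec (18 mm) and the depth (22 mm) disagree on the button height, so I'll repeat the press slowly, logging force and filming it from the side.

```bash
python3 -m inch '[[1,[0.309,-0.025,0],[0,0,0]],[1,[0.309,-0.025,0.3],[0,0,0]],[1,[0.309,-0.025,0.7],[0,0,0]],[1,[0.309,-0.025,1],[0,0,0]],[1,[0.309,-0.025,1],[0,0,0]],[1,[0.309,-0.025,1],[0,0,0]]]'; python3 -m inch '[[1,[0,0,0.2],[0,0,0]],[1,[0,0,0.4],[0,0,0]],[1,[0,0,0.53],[0,0,0]],[1,[0,0,0.53],[0,0,0]],[1,[0,0,0.53],[0,0,0]],[1,[0,0,0.53],[0,0,0]]]'
python3 -m inch '[[1,[0,0,0.02],[0,0,0]],[1,[0,0,0.02],[0,0,0]],[1,[0,0,0.02],[0,0,0]]]'
python3 -m inch '[[1,[0,0,0.02],[0,0,0]],[1,[0,0,0.02],[0,0,0]],[1,[0,0,0.02],[0,0,0]]]'
python3 -m inch '[[1,[0,0,0.02],[0,0,0]],[1,[0,0,0.02],[0,0,0]],[1,[0,0,0.02],[0,0,0]]]'
python3 - <<'E'
from h import *
s=sense(); print(s["tcp_pos"],s["force"])
ci=camera_info("side");p,d=snapshot("side");cv2.imwrite("pics/d33.png",cv2.resize(p[130:250,300:460],(800,600)))
E
```

```text
t: 50.05
tcp_pos: [0.3916, -0.2591, 0.1217]
tool_rot: [0.093, 0.996, 0.0, -0.0]
force: [-0.2, -0.2, 1.2]
finger_gap: 0.001
t: 50.65
tcp_pos: [0.3928, -0.2599, 0.07]
tool_rot: [0.093, 0.996, -0.001, 0.001]
force: [0.2, 0.3, -0.5]
finger_gap: 0.002
t: 50.95
tcp_pos: [0.3921, -0.2592, 0.0668]
tool_rot: [0.093, 0.996, -0.0, 0.0]
force: [0.2, -0.4, 0.5]
finger_gap: 0.004
t: 51.25
tcp_pos: [0.3919, -0.2591, 0.0644]
tool_rot: [0.093, 0.996, 0.0, -0.0]
force: [-0.1, 0.0, 0.6]
finger_gap: 0.0
t: 51.55
tcp_pos: [0.392, -0.2591, 0.0624]
tool_rot: [0.093, 0.996, 0.0, -0.0]
force: [-0.6, 0.1, 0.0]
finger_gap: -0.001
[ 0.39196986 -0.25906487  0.06242743] [-0.55220429  0.0852935   0.03774421]
```

View pics/d33.png

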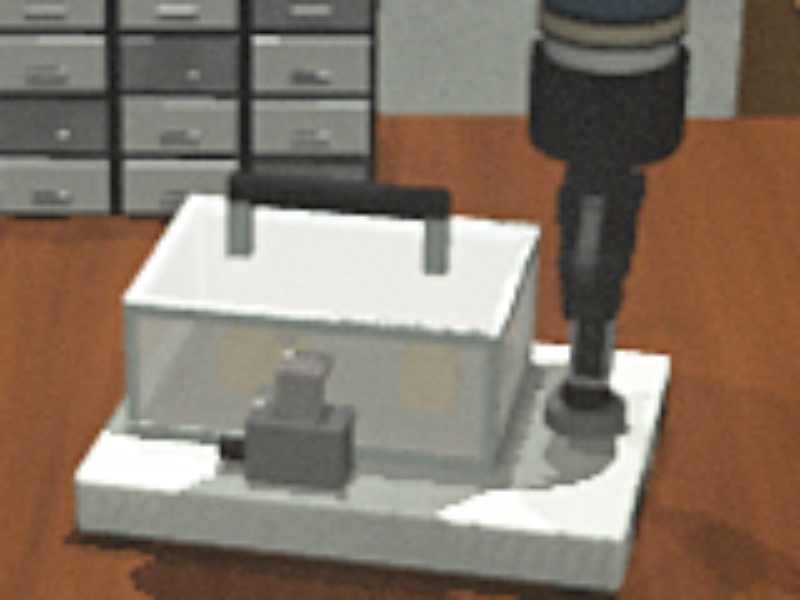

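```bash
python3 -m inch '[[1,[0,0,0.01],[0,0,0]],[1,[0,0,0.01],[0,0,0]]]'
python3 -m inch '[[1,[0,0,0.01],[0,0,0]],[1,[0,0,0.01],[0,0,0]]]'
python3 -m inch '[[1,[0,0,0.01],[0,0,0]],[1,[0,0,0.01],[0,0,0]]]'
python3 -m inch '[[1,[0,0,0.01],[0,0,0]],[1,[0,0,0.01],[0,0,0]]]'
python3 -m inch '[[1,[0,0,0.01],[0,0,0]],[1,[0,0,0.01],[0,0,0]]]'
python3 -m inch '[[1,[0,0,0.01],[0,0,0]],[1,[0,0,0.01],[0,0,0]],[1,[0,0,0.01],[0,0,0]]]'
python3 - <<'E'
from h import *
s=sense(); print(s["tcp_pos"],s["force"])
ci=camera_info("side");p,d=snapshot("side");cv2.imwrite("pics/d34.png",cv2.resize(p[130:250,300:460],(800,600)))
E
```

```text
t: 51.8
tcp_pos: [0.3921, -0.2592, 0.0616]
tool_rot: [0.093, 0.996, -0.0, 0.0]
force: [0.2, 0.1, 1.3]
finger_gap: -0.002
t: 52.0
tcp_pos: [0.3921, -0.2592, 0.0606]
tool_rot: [0.093, 0.996, -0.0, 0.0]
force: [-2.1, -0.3, 2.1]
finger_gap: -0.001
t: 52.2
tcp_pos: [0.3921, -0.2592, 0.0596]
tool_rot: [0.093, 0.996, -0.0, 0.0]
force: [-0.1, 0.1, 1.9]
finger_gap: -0.003
t: 52.4
tcp_pos: [0.3921, -0.2592, 0.0585]
tool_rot: [0.093, 0.996, -0.0, 0.0]
force: [0.7, -0.1, 3.8]
finger_gap: -0.001
t: 52.6
tcp_pos: [0.3921, -0.2592, 0.0575]
tool_rot: [0.093, 0.996, -0.0, 0.0]
force: [0.3, -0.4, 3.1]
finger_gap: -0.003
t: 52.9
tcp_pos: [0.3921, -0.2592, 0.0566]
tool_rot: [0.093, 0.996, -0.0, 0.0]
force: [0.2, 0.1, 5.0]
finger_gap: 0.002
[ 0.39207154 -0.25918973  0.05659395] [0.16530542 0.05271364 4.95758885]
```

View pics/d34.png

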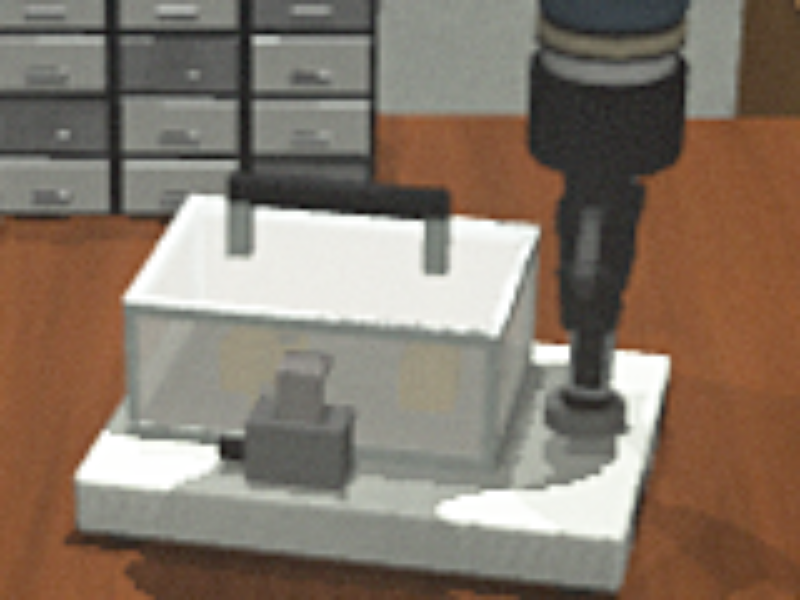

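The spring curve is clear: contact at 0.0617 and 5 N at 0.0566, so about 5 mm of travel, and the side view shows the button down in its collar. Retreating.

```bash
python3 -m inch '[[1,[0,0,-0.2],[0,0,0]],[1,[0,0,-0.6],[0,0,0]],[1,[0,0,-1],[0,0,0]],[1,[0,0,-1],[0,0,0]]]'; python3 -m inch '[[1,[0,0,-0.3],[0,0,0]],[1,[-0.15,0,-0.6],[0,0,0]],[1,[-0.3,0,-1],[0,0,0]],[1,[-0.3,0,-1],[0,0,0]],[1,[-0.3,0,-1],[0,0,0]],[1,[-0.3,0,-1],[0,0,0]],[1,[-0.3,0,-1],[0,0,0]],[1,[-0.3,0,-1],[0,0,0]],[1,[-0.3,0,-1],[0,0,0]]]'
python3 - <<'E'
from h import *
s=sense(); print(s["tcp_pos"],s["force"])
ci=camera_info("wrist");p,d=snapshot("wrist");cv2.imwrite("pics/w35.png",p);C=cloud(ci,d)
r=np.hypot(C[...,0]-.3925,C[...,1]+.2578);print("button z",np.median(C[...,2][r<.008]))
m=(abs(C[...,2]-.115)<.006)&(np.hypot(C[...,0]-.518,C[...,1]+.28)<.12);P=C[m];A=np.c_[P[:,:2]-[.518,-.281],np.ones(len(P))];print("hood top plane",np.linalg.lstsq(A,P[:,2],rcond=None)[0],len(P),cv2.minAreaRect((P[:,:2]*1000).astype(np.float32)))
ci=camera_info("side");p,d=snapshot("side");cv2.imwrite("pics/d35.png",p)
E
```

```text
t: 53.35
tcp_pos: [0.3942, -0.2613, 0.1604]
tool_rot: [0.093, 0.996, -0.003, 0.004]
force: [0.6, 0.0, 0.4]
finger_gap: -0.0
t: 54.25
tcp_pos: [0.421, -0.2644, 0.2557]
tool_rot: [0.093, 0.996, 0.001, -0.001]
force: [-0.3, 0.4, 0.7]
finger_gap: 0.001
[ 0.42102062 -0.26437922  0.25570936] [-0.34247238  0.38038112  0.66346442]
button z 0.062129852759341575
hood top plane [ 2.16141742e-03 -9.54447937e-05  1.15094033e-01] 16120 ((477.6675109863281, -275.0418395996094), (138.68955993652344, 102.85246276855469), 79.54731750488281)
```

View pics/w35.png

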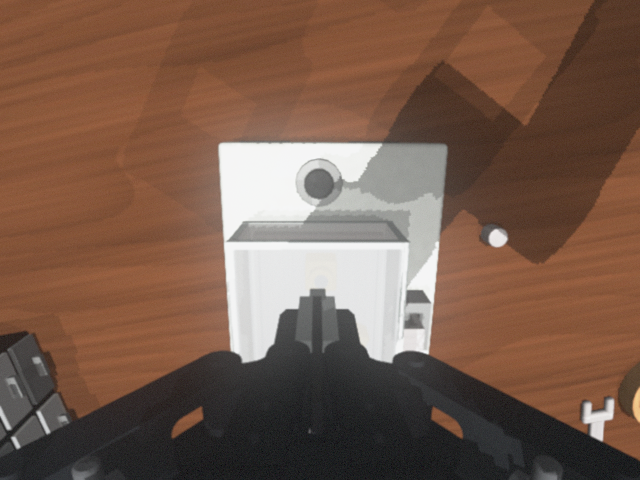

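View pics/d35.png

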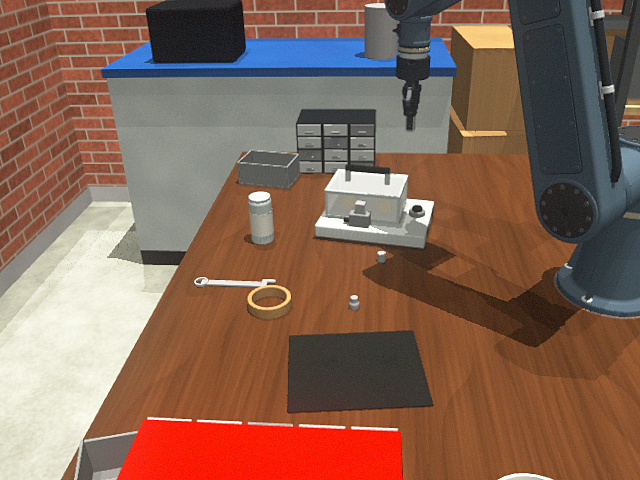

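The last pictures show the hood home and level, the button back up, the bench items in their places, and the robot clear.

```bash
python3 -c "
from station import sign_off
print(sign_off())"
```

```text
the job is handed in; nothing more can be done
None
```

The job is done and handed in at about 54 s, though I got no verdict back. I parked the hood on the mat and put all three brass valve bodies found on the bench into the pan. Then I put the hood back with its tongue in the switch slot and pressed the start button.

**Last checks**
- **Hood:** its top plane fits 0.115 m with at most 0.004 rad of tilt. The tongue sits in the slot, and the handle is within about 1 mm of its starting place.
- **Button:** it is back up at its original height.
- **Bench and robot:** the other items look where they were, and the robot touches nothing.

**What did not go to plan**
- **Knocked valve:** the middle valve was shoved sideways about when the hood went back. Seen through the hood, it still stands upright inside the pan, about 19 mm and 30 mm from the centre. I estimated that from one view and did not recheck its position after that.
- **Button height:** the depth images put the button's top at 22 mm above the deck, against the stated 18 mm. My first press therefore hit the end stop at about 40 N.
- **Second press:** I pressed again slowly, about 5 mm of travel at 5 N, with the hood still home.

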